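# Stack the breakfast beakers, one of them knocked over

### The job

Nest the three white stacking beakers into one straight stack on the round cork mat: leave the one that stands on the mat as the lowest, and set the other two into it, mouth up and seated fully home; either may go first. One beaker lies on its side and has to be turned upright. Porcelain chips, so set them in gently without dropping or pressing hard, and do not disturb the other crockery or the tea box.

Things in the scene. Friction and masses are not known exactly. Their poses are not given: they have to be found in the camera images.
- coaster: round cork mat, fixed, 110 mm across, 6 mm thick, on the worktop; the stack stands on it. Origin: centre of its underside; z up
- beaker_first: white porcelain beaker, 64 mm wide, 95 tall: tapered body (40 mm wide at foot, 52 at height 45), flat shoulder, straight band 64 mm wide from height 45 to 95; wall 3.5, mouth 57 inside. Nested, its shoulder sits on the lower one's rim, foot 50 mm above the lower foot. Origin: foot centre; +z: axis to mouth. Stands mouth up on the mat: the lowest of the stack.
- beaker_upright: white porcelain beaker, 64 mm wide, 95 tall: tapered body (40 mm wide at foot, 52 at height 45), flat shoulder, straight band 64 mm wide from height 45 to 95; wall 3.5, mouth 57 inside. Nested, its shoulder sits on the lower one's rim, foot 50 mm above the lower foot. Origin: foot centre; +z: axis to mouth. Stands mouth up in the front of the glasses' tray, on the left.
- beaker_fallen: white porcelain beaker, 64 mm wide, 95 tall: tapered body (40 mm wide at foot, 52 at height 45), flat shoulder, straight band 64 mm wide from height 45 to 95; wall 3.5, mouth 57 inside. Nested, its shoulder sits on the lower one's rim, foot 50 mm above the lower foot. Origin: foot centre; +z: axis to mouth. Lies on its side, right of the mat, mouth towards the robot, raised 14 deg.
- glass_near: bystander: drinking glass upside down, 62 mm across, 119 mm tall, behind the mat. Origin: centre of its underside
- saucers: bystander: stack of white saucers, 104 mm across, 54 mm tall, behind the mat. Origin: centre of its underside
- saucers_near: bystander: stack of white saucers, 104 mm across, 62 mm tall, in front of the glasses' tray. Origin: centre of its underside
- small_cup: bystander: small white cup with a handle, upside down, 58x76x61 mm, near the robot. Origin: centre of its underside
- tea_box: bystander: red card box, 60x58x122 mm, at the back right. Origin: centre of its underside
- glass_left: bystander: drinking glass upside down, 62 mm across, 119 mm tall, far left. Origin: centre of its underside
Things that resemble listed ones, but are neither listed nor needed, are in the scene too. Leave any purple look-alike of the beaker_fallen alone.

How it is judged:
By the outcome, as a careful person would: the job done as asked, in the order asked, and still so for the second after the job is handed in, with the robot touching nothing.
It also fails if it takes over 72 s, if anything falls off the work surface, if the arm or the gripper's body presses on something with over 40 N, if the wrist force passes 120 N, or if a joint passes its speed limit or range.

### The arm

A 7-joint arm with a two-finger parallel gripper is mounted at the origin on a cart in front of the work surface, level with it; the furniture and walls round the work are solid. World frame = base frame: x ahead of the robot, y to its left, z up, the work surface at z = 0. Lengths are in m, angles in rad, forces in N, time in s.
With the tool pointing down it reaches from about 0.4 to 0.85 m from the base axis. Payload 10.4 kg.
Tool frame: the origin (TCP) lies midway between the tips of the shut fingers; the grasp point (between the pads) lies r.grip_point_offset behind it (r.grip_point_offset is the distance from the TCP to the grasp point, in m); z points along the fingers, y is the line along which they close (so a half turn about z gives the same grasp; the last joint's range is limited). The gripper opens to 87 mm and grips with 3 to 60 N. Pads are 19 mm wide; open, the fingers measure 117 mm over their backs; the gripper's body (75 mm by 190 mm) begins 51 mm behind the grasp point.
Start: joints at [-1.131, 0.332, -0.065, 1.46, 0.022, 1.35, -0.088], TCP at [0.279, 0.559, 0.223] pointing down, gripper open.
Joint ranges: [-2.6, 2.6], [-0.5, 2.12], [-1.47, 1.34], [0.16, 2.42], [-1.27, 4.41], [0.06, 2.06], [-2.6, 2.6]. Speed limits (rad/s): [2.22, 2.22, 2.79, 2.79, 3.14, 3.14, 3.14].

### API

Orientations are given as a unit quaternion [x, y, z, w].
In Python, from bench import r gives the robot as it stands.
- The arm moves only by the tool play_rows, never from a script. Its arguments are lists of equal length, an entry for each row: "claw": the closure, from 0 (fully open) to 1 (shut); "delta_pos": the shift along the tool's x, y, z scaled (see below), a list of three; "delta_rot": the turn, a rotation vector about the tool's x, y, z scaled (see below), a list of three. A call has 1 to 8 rows; each row shifts and turns the commanded pose from where the row before left it, along the tool's axes as they then stand; what a row does not reach is not made up. The controller multiplies each number of a shift by 200 mm and each number of a turn by pi rad. A row lasts 1/10 s, in which the tool goes at most 50 mm and 8.59 degrees, less where a joint would pass 70% of its speed; a pose out of reach is approached as far as the arm can. A call with a number of a shift or a turn outside -1 to 1 is refused whole. A call with a gripper value outside its range is refused whole. The fingers move at their own pace and stop on an object; "squeeze" is the grip in N (left out, the last holds). Time passes only in rows, so rows that do not move let the fingers close. It gives the time, the measured TCP pose, the force, the opening and the grip force at its end, in the units of the state.
- r.read_state(): the state, without advancing time (a new reading comes with each control period).
- r.camera(name): name is "scene" or "top" or "wrist"; returns a dict with "pixels" (480x640x3 uint8, red, green, blue), "camera_matrix" (3x3 intrinsics, pixels), "D" ([k1, k2, p1, p2, k3] as OpenCV has them; the pictures are not rectified), "cam_to_world" (4x4, takes a point from camera to world coordinates); the wrist camera has in their place "hand_eye" (4x4, takes a point from camera to tool coordinates, whose origin is the TCP and whose axes are the flange's). Camera axes: x right, y up, looking along -z (the intrinsics and any distortion apply to the point x, -y, -z); pixel columns grow to the right and rows downward; lengths in m; the calibration is good to about 2 mm. A picture is of the moment at which its call begins: read the wrist's pose just before it. There is no depth.
- r.close_job(): hands the job in; it is judged then, once.
The state is a dict: "time": time; "joint_positions": joint angles; "joint_vel": joint speeds; "joint_torque": joint torques, N m; "ee_pos": TCP position; "eef_rot": TCP orientation; "ft_force": force on the tool from outside, world axes, zero at the start; "torque": the same for the moment, N m; "width": finger opening in m; "grip_force": force on a finger pad.
Only numpy, scipy, OpenCV 4.12 (cv2) and the standard library are available. Lean on these libraries where they do the work, as an engineer would, in place of code of your own. Each camera call takes 0.05 s, during which the arm holds its last target. There are 200 camera calls.

## Working session

There is one attempt and no reset: what is moved stays moved. The work goes in short steps, Python scripts to look and compute and a tool call to move; the robot and the scene stay as the last step left them, time stands still between calls to the robot, and variables do not carry over. Pictures are saved under pics/ and viewed, at most 10 in all, crops included, and the job is handed in when it is done.

Besides the shell and the picture viewer there is one more tool, called after "Call:" as name(argument=value, ...) on one line, values as JSON. play_rows: Moves the arm, as the interface text tells. Shifts and turns lie within -1 to 1; 1 stands for 200 mm of shift or pi rad of turn. Its arguments: {"type":"object","properties":{"claw":{"type":"array"},"delta_pos":{"type":"array"},"delta_rot":{"type":"array"},"squeeze":{"type":"number"}},"required":["claw","delta_pos","delta_rot"]}

```bash
ls; mkdir -p pics
cat > h.py <<'E'
import numpy as np, cv2, pickle
from scipy.spatial.transform import Rotation as R
def snap(r,names=("scene","top","wrist"),tag="a"):
    out={}
    for n in names:
        s=r.read_state(); c=r.camera(n); c=dict(c)
        if n=="wrist":
            T=np.eye(4);T[:3,:3]=R.from_quat(s["eef_rot"]).as_matrix();T[:3,3]=s["ee_pos"]
            c["cam_to_world"]=T@np.array(c["hand_eye"])
        c["pixels"]=np.array(c["pixels"]); cv2.imwrite(f"pics/{n}_{tag}.png",c["pixels"][:,:,::-1]); out[n]=c
        pickle.dump(c,open(f"{n}_{tag}.pkl","wb"))
    return out
def load(n,tag): return pickle.load(open(f"{n}_{tag}.pkl","rb"))
def ray(c,u,v):
    p=cv2.undistortPoints(np.array([[[u,v]]],float),np.array(c["camera_matrix"],float),np.array(c["D"],float))[0,0]
    T=np.array(c["cam_to_world"]); d=T[:3,:3]@np.array([p[0],-p[1],-1.]); return T[:3,3],d/np.linalg.norm(d)
def onz(c,u,v,z):
    o,d=ray(c,u,v); return o+d*(z-o[2])/d[2]
def tri(c1,p1,c2,p2):
    o1,d1=ray(c1,*p1);o2,d2=ray(c2,*p2)
    A=np.stack([d1,-d2],1);t=np.linalg.lstsq(A,o2-o1,rcond=None)[0]
    a=o1+d1*t[0];b=o2+d2*t[1];return (a+b)/2,np.linalg.norm(a-b)
def proj(c,P):
    T=np.linalg.inv(np.array(c["cam_to_world"])); q=T[:3,:3]@np.array(P,float)+T[:3,3]; q=np.array([q[0],-q[1],-q[2]])
    return cv2.projectPoints(q.reshape(1,1,3),np.zeros(3),np.zeros(3),np.array(c["camera_matrix"],float),np.array(c["D"],float))[0][0,0]
E
python3 - <<'E'
from bench import r
from h import *
o=snap(r,tag="a")
for n,c in o.items(): print(n,np.round(c["cam_to_world"],3).tolist(),np.round(c["camera_matrix"],1).tolist(),c["D"])
print(r.read_state(), r.grip_point_offset)
E
```

```text
pics
scene [[-0.743, 0.324, -0.586, -0.447], [-0.669, -0.327, 0.668, 1.18], [0.025, 0.888, 0.459, 0.858], [0.0, 0.0, 0.0, 1.0]] [[548.1, 0.0, 308.2], [0.0, 548.1, 246.1], [0.0, 0.0, 1.0]] [0.04549044 0.         0.         0.         0.        ]
top [[0.023, 0.997, -0.076, 0.431], [-1.0, 0.022, -0.008, 0.017], [-0.006, 0.076, 0.997, 1.612], [0.0, 0.0, 0.0, 1.0]] [[548.5, 0.0, 319.1], [0.0, 548.5, 240.6], [0.0, 0.0, 1.0]] [-0.1741746  0.         0.         0.         0.       ]
wrist [[0.446, -0.858, -0.255, 0.208], [0.895, 0.427, 0.129, 0.595], [-0.002, -0.286, 0.958, 0.384], [0.0, 0.0, 0.0, 1.0]] [[422.5, 0.0, 325.5], [0.0, 422.5, 239.6], [0.0, 0.0, 1.0]] [-0.04189538  0.          0.          0.          0.        ]
{'time': 0.15, 'joint_positions': array([-1.13059746,  0.33272931, -0.06469384,  1.4607316 ,  0.02160519,
        1.34989773, -0.08848978]), 'joint_vel': array([ 0.00015639, -0.00212819,  0.00118625, -0.00104885,  0.00161482,
        0.0007138 , -0.00066338]), 'joint_torque': array([ 1.09771499e-04, -6.23632622e+01,  2.45088700e-02, -3.90144432e+01,
       -6.12147362e-02,  3.71981179e-02,  1.80216921e-04]), 'ee_pos': array([0.27891112, 0.55899575, 0.22194308]), 'eef_rot': array([ 2.29329097e-01,  9.73348796e-01, -5.26393222e-04, -9.71246826e-05]), 'ft_force': array([-0.25079057,  0.24027166,  0.46659691]), 'torque': array([ 0.00746117,  0.04787891, -0.01735855]), 'grip_force': 0.0, 'width': 0.08713954792142614} 0.0187
```

View pics/scene_a.png

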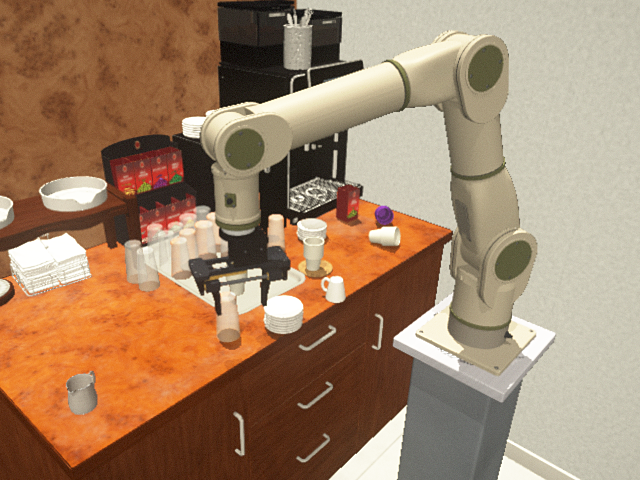

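View pics/top_a.png

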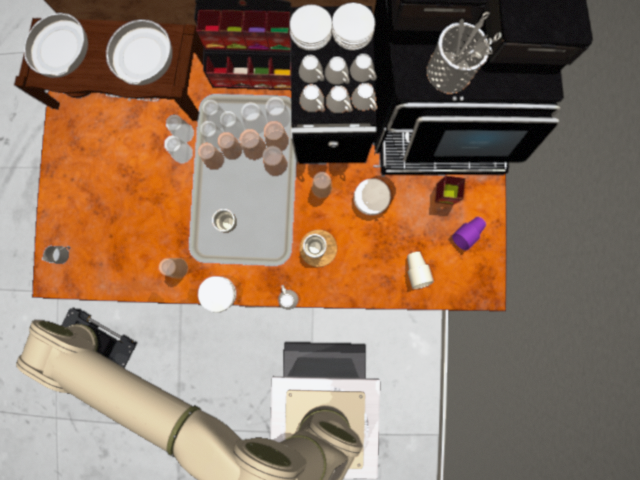

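The top view shows:
- **Mat beaker:** about (316,245).
- **Upright beaker in the tray:** about (224,220). Tumblers at (172,268) and (322,184) and the wall-side glasses could be mistaken for it.
- **White fallen beaker:** about (418,270), wide end toward the robot. The purple look-alike is at (468,233), and small_cup at (288,296).

I choose (224,220) and (418,270) and will check both in one crop.

Run:
```python
from h import *
t=load("top","a");s=load("scene","a")
def crop(c,x,y,w,h,k): return cv2.resize(c["pixels"][y:y+h,x:x+w,::-1],(w*k,h*k),interpolation=cv2.INTER_CUBIC)
a=crop(t,200,195,66,66,4);b=crop(t,284,215,66,66,4);c=crop(t,390,235,66,66,4)
d=crop(s,290,205,132,84,6)
top=np.hstack([a,b,c]); im=np.vstack([top,np.pad(d,((0,0),(0,0),(0,0)))[:,:792][:330]] if 0 else [top, d[60:390,:792]])if top.shape[1]==792 else None
cv2.imwrite("pics/crop1.png",im);print(im.shape)
```

```text
(594, 792, 3)
```

View pics/crop1.png

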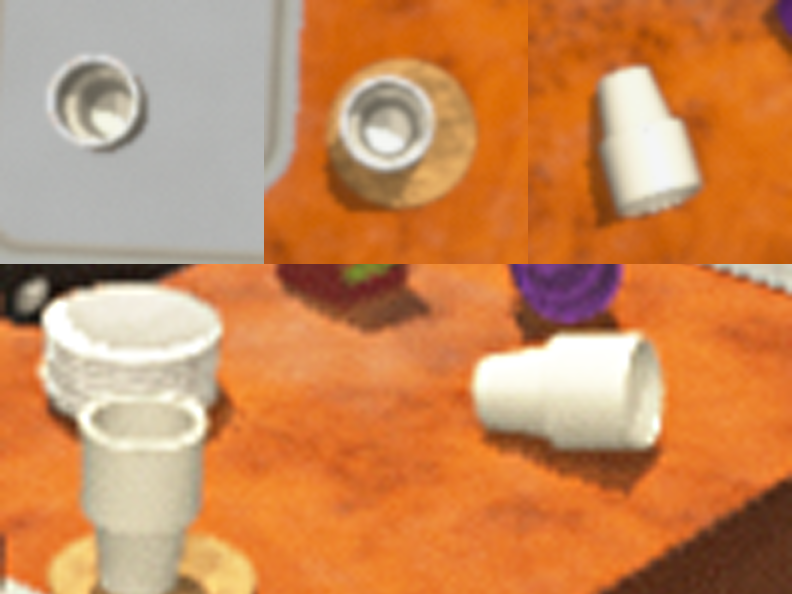

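The crop confirms it: the left beaker stands mouth up in the tray and the right one is white with its mouth toward the robot. The purple look-alike is separate, at the crop's upper right. Next I work out positions.

Run:
```python
from h import *
t=load("top","a");s=load("scene","a")
def blob(c,x,y,w,h,f):
    p=c["pixels"][y:y+h,x:x+w]; m=f(cv2.cvtColor(p,cv2.COLOR_RGB2HSV).astype(int)).astype(np.uint8)
    n,l,st,ce=cv2.connectedComponentsWithStats(m); i=1+np.argmax(st[1:,4]); 
    cnt=max(cv2.findContours((l==i).astype(np.uint8),0,1)[0],key=cv2.contourArea)
    return cnt.reshape(-1,2)+[x,y]
white=lambda q:(q[:,:,1]<70)&(q[:,:,2]>140)
# fallen
for c,b in((t,(390,235,66,66)),(s,(360,215,50,45))):
    k=blob(c,*b,white); print("fallen",cv2.minAreaRect(k.astype(np.float32)),cv2.contourArea(k))
cork=lambda q:(q[:,:,0]>10)&(q[:,:,1]<185)&(q[:,:,1]>70)&(q[:,:,2]>90)
print("rim first",onz(t,314.8,245.5,.101)," upright",onz(t,224,220.5,.1))
print("mat", onz(t,284+(402-264)/4,215+134/4,.006))
# scene: first rim ellipse centre crop (143,423-264+60)->
print("scene first rim",onz(s,290+143/6,205+(423-264+60)/6,.101))
# fallen: foot end edge and mouth
print("foot top edge",onz(t,414.8,252.3,.038),"mouth end top",onz(t,424.5,284.5,.07),"ground",onz(t,418,270,.03))
print("edges counter", onz(t,400,308,0),onz(t,505,280,0))
for n,p,z in(("smallcup",(288,297),.06),("glassnear",(322,184),.119),("saucers",(372,196),.05),("tea",(451,191),.12),("purple",(468,233),.03),("sauc_near",(216,294),.06)): print(n,onz(t,*p,z))
```

```text
fallen ((418.13763427734375, 269.458740234375), (35.248008728027344, 20.880613327026367), 73.3007583618164) 574.5
fallen ((384.0, 236.0), (18.0, 30.0), 90.0) 430.0
rim first [0.53249749 0.04055193 0.101     ]  upright [0.59675904 0.29558587 0.1       ]
mat [0.5302743  0.03098775 0.006     ]
scene first rim [0.52641142 0.04471191 0.101     ]
foot top edge [ 0.52338045 -0.24733777  0.038     ] mouth end top [ 0.43113662 -0.27073557  0.07      ] ground [ 0.47272099 -0.25863408  0.03      ]
edges counter [ 0.36085882 -0.21215002  0.        ] [ 0.44821081 -0.52850909  0.        ]
smallcup [0.38785527 0.11348402 0.06      ]
glassnear [0.70154336 0.02439514 0.119     ]
saucers [ 0.68234872 -0.11998717  0.05      ]
tea [ 0.69099991 -0.33400253  0.12      ]
purple [ 0.58369943 -0.4059553   0.03      ]
sauc_near [0.39077794 0.31883818 0.06      ]
```

Call:
play_rows(claw=[0,0,0,0,0,0,0,0], delta_pos=[[-0.2,-0.045,0],[-0.2,-0.045,0],[-0.2,-0.045,0],[-0.2,-0.045,0],[-0.2,-0.045,0],[-0.2,-0.045,0],[-0.2,-0.045,0],[-0.2,-0.045,0]], delta_rot=[[0,0,0],[0,0,0],[0,0,0],[0,0,0],[0,0,0],[0,0,0],[0,0,0],[0,0,0]], squeeze=15)

```text
time: 0.95
ee_pos: [0.5342, 0.3507, 0.2223]
eef_rot: [0.229, 0.973, -0.0, -0.0]
ft_force: [-0.6, 1.1, 0.3]
width: 0.0868
grip_force: 0.0
```

```bash
cat >> h.py <<'E'
def axes(s): return R.from_quat(s["eef_rot"]).as_matrix()
def need(s,target): return np.round(axes(s).T@(np.array(target)-s["ee_pos"])/.2,4)
E
python3 - <<'E'
from bench import r
from h import *
s=r.read_state();print(s["time"],s["ee_pos"],s["joint_positions"],s["joint_vel"].max())
c=snap(r,("wrist",),"b")["wrist"]
print(proj(c,[.597,.296,.1]),proj(c,[.597,.296,.005]))
s=r.read_state();print(s["ee_pos"],axes(s).round(3).tolist())
E
```

```text
0.95 [0.53422607 0.35070448 0.22234201] [-0.73106266  0.36041291  0.10348603  1.42743867 -0.03734563  1.35598075
  0.4819384 ] 0.6908117258431342
[297.02521852 334.82926353] [303.40596057 285.71078895]
[0.54015115 0.34358937 0.22215967] [[-0.891, 0.454, 0.003], [0.454, 0.891, -0.004], [-0.004, -0.002, -1.0]]
```

View pics/wrist_b.png

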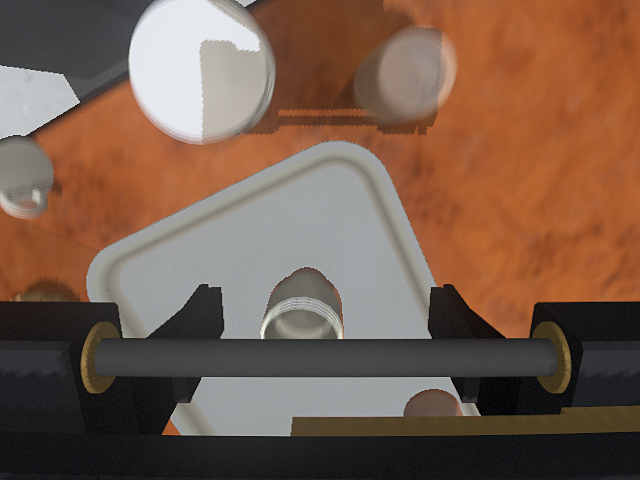

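The wrist view shows the upright beaker's rim spanning columns 261–343, with rows from about 300 to behind the bar at 340. The predicted centre was (297,335). I take one static check, and fit the arm kinematics from the readings later.

Run:
```python
from bench import r
from h import *
s=r.read_state();print(s["ee_pos"])
c=snap(r,("wrist",),"c")["wrist"]
p=c["pixels"][255:338,230:380].astype(int)
row=c["pixels"][330].astype(int)
# near-white warm beaker vs tray grey-blue: print R-B along rows
for v in (312,320,328,334): print(v,(c["pixels"][v,250:356:3].astype(int)[:,0]-c["pixels"][v,250:356:3].astype(int)[:,2]).tolist(), c["pixels"][v,250:356:3,0].tolist())
print(proj(c,[.597,.296,.1]),[onz(c,u,330,.1).round(4).tolist() for u in(262,302,343)])
s=r.read_state();print(s["ee_pos"],need(s,[.597,.296,.2]))
```

```text
[0.54015115 0.34358937 0.22215967]
312 [-4, -4, -6, -4, -3, -4, 15, 17, 8, 8, 8, 17, 14, 14, 11, 10, 11, 10, 10, 12, 9, 12, 11, 13, 11, 9, 12, 15, 14, 14, 11, 15, 6, -13, -4, -5] [160, 160, 160, 161, 160, 160, 231, 198, 90, 90, 89, 137, 132, 137, 112, 105, 108, 109, 105, 110, 106, 108, 108, 107, 108, 105, 109, 135, 133, 136, 91, 216, 241, 168, 162, 161]
320 [-7, -4, -5, -5, -3, -7, -5, 8, 9, 6, 9, 10, 10, 15, 19, 19, 19, 18, 21, 19, 18, 16, 15, 16, 15, 14, 16, 10, 8, 10, 10, 8, 0, 53, -4, -6] [157, 161, 157, 158, 161, 149, 239, 81, 93, 90, 95, 95, 93, 148, 168, 168, 167, 170, 173, 168, 162, 139, 141, 137, 136, 135, 135, 120, 94, 96, 94, 84, 240, 173, 161, 161]
328 [-6, -3, -5, -5, -5, -5, -1, 9, 9, 8, 9, 11, 12, 11, 10, 13, 10, 14, 8, 13, 11, 10, 10, 9, 10, 10, 10, 9, 8, 8, 8, 7, 0, 53, -4, -5] [158, 160, 159, 159, 157, 153, 235, 87, 93, 92, 96, 104, 108, 107, 105, 109, 107, 111, 103, 110, 103, 101, 100, 103, 105, 101, 101, 98, 95, 92, 92, 84, 241, 196, 161, 160]
334 [-3, -5, -5, -5, -3, -4, 22, 1, 9, 10, 9, 11, 12, 11, 10, 11, 12, 11, 12, 12, 12, 12, 11, 11, 10, 13, 8, 11, 12, 8, 7, 19, 9, -10, -6, -4] [161, 158, 158, 160, 157, 156, 221, 218, 89, 95, 90, 107, 108, 110, 107, 109, 108, 106, 108, 110, 107, 108, 105, 106, 104, 103, 96, 97, 98, 94, 90, 150, 233, 156, 159, 161]
[302.9159272  324.18264819] [[0.5875, 0.2662, 0.1], [0.601, 0.2931, 0.1], [0.6149, 0.3206, 0.1]]
[0.53805581 0.34566535 0.22207416] [-0.375  -0.087   0.1117]
```

Call:
play_rows(claw=[0,0,0,0,0,0], delta_pos=[[-0.2,-0.04,0],[-0.18,-0.04,0],[0,0,0.2],[0,0,0.05],[0,0,0],[0,0,0]], delta_rot=[[0,0,0],[0,0,0],[0,0,0],[0,0,0],[0,0,0],[0,0,0]])

```text
time: 1.65
ee_pos: [0.5935, 0.3052, 0.1736]
eef_rot: [0.228, 0.974, 0.0, -0.0]
ft_force: [-0.6, 0.7, 1.3]
width: 0.0869
grip_force: 0.0
```

Run:
```python
from bench import r
from h import *
s=r.read_state();print(s["ee_pos"],s["joint_positions"].round(4).tolist(),abs(s["joint_vel"]).max(),need(s,[.598,.298,.074]))
c=snap(r,("wrist",),"d")["wrist"]
print(proj(c,[.598,.298,.1]))
g=c["pixels"].astype(int)
for v in range(300,440,14): 
    m=np.where(g[v,200:420].min(1)>195)[0]+200; print(v,m.min() if len(m) else None,m.max() if len(m) else None)
s=r.read_state();print(s["ee_pos"],axes(s).round(3).tolist())
```

```text
[0.59345182 0.30522494 0.17360733] [-0.6379, 0.4501, 0.1306, 1.41, -0.0599, 1.2848, 0.6066] 0.01533329293192294 [-0.0366 -0.0227  0.498 ]
[316.98362964 265.78690449]
300 284 355
314 None None
328 None None
342 None None
356 None None
370 None None
384 None None
398 None None
412 None None
426 None None
[0.59390428 0.30518761 0.17420846] [[-0.896, 0.445, 0.001], [0.445, 0.896, 0.001], [-0.001, 0.002, -1.0]]
```

Call:
play_rows(claw=[0,0,0,0,0,0.5,0.5,0.5], delta_pos=[[-0.035,-0.015,0],[0,0,0.14],[0,0,0.14],[0,0,0.14],[0,0,0.08],[0,0,0],[0,0,0],[0,0,0]], delta_rot=[[0,0,0],[0,0,0],[0,0,0],[0,0,0],[0,0,0],[0,0,0],[0,0,0],[0,0,0]], squeeze=15)

```text
time: 2.5
ee_pos: [0.6001, 0.2984, 0.0746]
eef_rot: [0.229, 0.973, 0.001, 0.001]
ft_force: [-0.4, 0.1, 0.1]
width: 0.0709
grip_force: 0.0
```

Call:
play_rows(claw=[0.5,0.5,0.5,0.5,0.5,0.5,0.5], delta_pos=[[0,0,0],[0,0,-0.1],[0,0,-0.2],[0,0,-0.2],[0,0,-0.18],[0,0,0],[0,0,0]], delta_rot=[[0,0,0],[0,0,0],[0,0,0],[0,0,0],[0,0,0],[0,0,0],[0,0,0]])

```text
time: 3.2
ee_pos: [0.5994, 0.2981, 0.2098]
eef_rot: [0.229, 0.973, 0.001, 0.001]
ft_force: [0.4, -0.1, -1.9]
width: 0.0647
grip_force: 15.0
```

Run:
```python
from bench import r
from h import *
s=r.read_state();print(s["ee_pos"],s["joint_positions"].round(4).tolist(),s["ft_force"],need(s,[.531,.042,.21]))
```

```text
[0.59938719 0.29812287 0.20979987] [-0.629, 0.433, 0.1385, 1.3579, -0.0596, 1.3524, 0.6176] [ 0.4236582  -0.0881599  -1.90874999] [-0.2658 -1.2986 -0.0033]
```

Call:
play_rows(claw=[0.5,0.5,0.5,0.5,0.5,0.5,0.5,0.5], delta_pos=[[-0.03,-0.12,0],[-0.04,-0.2,0],[-0.04,-0.22,0],[-0.04,-0.22,0],[-0.04,-0.22,0],[-0.04,-0.19,0],[-0.035,-0.13,0],[0,0,0]], delta_rot=[[0,0,0],[0,0,0],[0,0,0],[0,0,0],[0,0,0],[0,0,0],[0,0,0],[0,0,0]])

```text
time: 4.0
ee_pos: [0.5291, 0.0368, 0.2076]
eef_rot: [0.232, 0.973, -0.001, -0.001]
ft_force: [-0.5, -0.7, -2.2]
width: 0.0648
grip_force: 15.0
```

Call:
play_rows(claw=[0.5,0.5], delta_pos=[[0,0,0],[0,0,0]], delta_rot=[[0,0,0],[0,0,0]])

```text
time: 4.2
ee_pos: [0.5301, 0.0429, 0.2078]
eef_rot: [0.229, 0.974, -0.0, -0.001]
ft_force: [-0.8, -0.0, -1.7]
width: 0.0644
grip_force: 15.0
```

Run:
```python
from bench import r
from h import *
o=snap(r,("scene","wrist"),"e")
s=r.read_state();print(s["ee_pos"],s["joint_positions"].round(4).tolist(),s["ft_force"],need(s,[.531,.042,.21]))
a=cv2.resize(o["scene"]["pixels"][185:285,255:380,::-1],None,fx=4.8,fy=4.8,interpolation=2)[:480]
cv2.imwrite("pics/f.png",a)
s_=load("scene","a")
for c in(o["scene"],): print(proj(c,[.531,.042,.101]),proj(c,[.531,.042,.006]),proj(c,s["ee_pos"]-[0,0,.0706]))
```

```text
[0.53021992 0.04289488 0.20799073] [-0.393, 0.1322, 0.2482, 1.7405, -0.034, 1.2739, 0.9731] [-0.2576552   0.32485704 -1.36225074] [-0.0055 -0.0023 -0.01  ]
[313.29760213 240.73881842] [312.41793224 267.69310457] [313.64436294 230.20864584]
```

View pics/f.png

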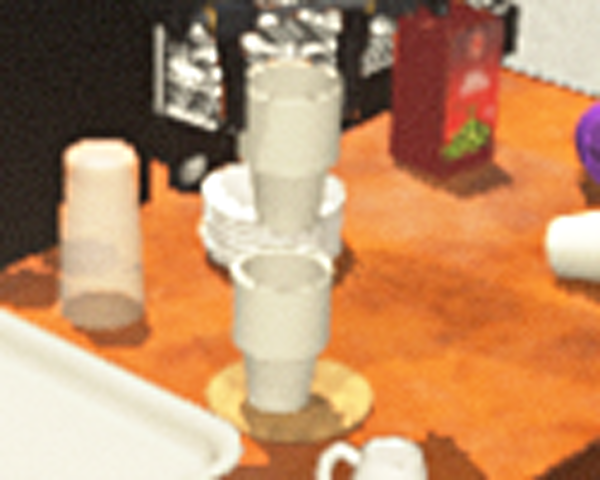

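View pics/wrist_e.png

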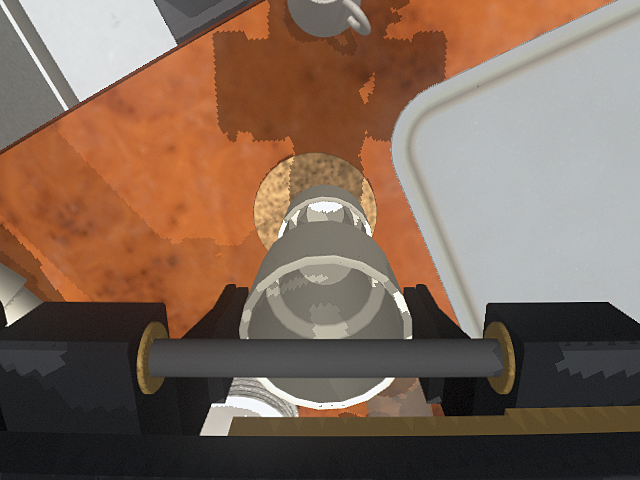

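The scene crop shows the held beaker's foot (about 287,225) just above the mat beaker's rim (about 282,270). In the wrist view both rims are centred near column 326, so they agree sideways. I check the fore-aft offset using the rim edges.

Run:
```python
from h import *
w=load("wrist","e");g=w["pixels"].astype(int)
for u in (318,326,334): print(u,[(v,g[v,u].tolist()) for v in list(range(182,206,2))+list(range(252,266,2))+list(range(400,414,2))])
T=np.array([.5302,.0429,.208]);X=np.array([-.896,.446,0])
for dx in(-.004,0,.004):
    C=T+X*dx+[0,0,.0244]; print("held",dx,proj(w,C+X*.032),proj(w,C-X*.032))
for P in ([.531,.042,.101],[.533,.041,.101]):
    P=np.array(P);print("low",P,proj(w,P+X*.032),proj(w,P+X*.0285),proj(w,P+[.0142,.0287,0]),proj(w,P-[.0142,.0287,0]))
print("cork",proj(w,[.531+X[0]*.055,.035+X[1]*.055,.006]))
```

```text
318 [(182, [130, 103, 71]), (184, [150, 114, 78]), (186, [121, 116, 106]), (188, [126, 117, 105]), (190, [126, 120, 108]), (192, [124, 119, 106]), (194, [124, 119, 107]), (196, [113, 106, 95]), (198, [202, 196, 178]), (200, [190, 183, 165]), (202, [219, 222, 229]), (204, [246, 248, 250]), (252, [126, 121, 109]), (254, [122, 118, 108]), (256, [179, 173, 159]), (258, [197, 191, 173]), (260, [191, 186, 168]), (262, [189, 182, 166]), (264, [169, 164, 148]), (400, [113, 109, 99]), (402, [103, 99, 87]), (404, [250, 252, 254]), (406, [250, 254, 249]), (408, [249, 252, 242]), (410, [168, 82, 41]), (412, [182, 104, 62])]
326 [(182, [147, 115, 80]), (184, [139, 112, 83]), (186, [125, 119, 107]), (188, [127, 120, 109]), (190, [127, 120, 109]), (192, [125, 119, 109]), (194, [125, 119, 108]), (196, [117, 109, 101]), (198, [204, 196, 177]), (200, [186, 178, 159]), (202, [251, 254, 255]), (204, [245, 247, 249]), (252, [125, 121, 110]), (254, [119, 115, 105]), (256, [219, 213, 195]), (258, [193, 187, 172]), (260, [188, 183, 166]), (262, [191, 186, 168]), (264, [153, 151, 135]), (400, [109, 105, 96])
[... 562 characters left out ...]
8, 182, 165]), (264, [155, 150, 136]), (400, [108, 103, 93]), (402, [242, 246, 239]), (404, [247, 249, 251]), (406, [246, 248, 236]), (408, [233, 219, 187]), (410, [178, 94, 51]), (412, [183, 98, 57])]
held -0.004 [323.944492  267.6590764] [323.83400311 420.96706172]
held 0 [323.95306241 256.69745105] [323.83963175 412.50470625]
held 0.004 [323.96186104 245.5588693 ] [323.84541049 403.90439419]
low [0.531 0.042 0.101] [324.16086485 192.06766936] [324.1558419  197.44614109] [372.35841138 239.84328833] [275.89113335 239.87344809]
low [0.533 0.041 0.101] [324.1514436 195.5052107] [324.14647732 200.85965251] [372.24002998 243.06432852] [275.99163546 243.093472  ]
cork [317.21924717 148.90282324]
```

Call:
play_rows(claw=[0.5,0.5,0.5,0.5,0.5,0.5,0.5], delta_pos=[[-0.022,0,0],[0,0,0.05],[0,0,0.08],[0,0,0.08],[0,0,0.06],[0,0,0],[0,0,0]], delta_rot=[[0,0,0],[0,0,0],[0,0,0],[0,0,0],[0,0,0],[0,0,0],[0,0,0]])

```text
time: 5.0
ee_pos: [0.5344, 0.0397, 0.1546]
eef_rot: [0.229, 0.973, -0.0, -0.0]
ft_force: [0.5, 0.3, -1.9]
width: 0.0646
grip_force: 15.0
```

Run:
```python
from bench import r
from h import *
o=snap(r,("scene","wrist"),"g")
s=r.read_state();print(s["ee_pos"],s["ft_force"])
a=cv2.resize(o["scene"]["pixels"][195:285,270:350,::-1],None,fx=6,fy=6,interpolation=2)
cv2.imwrite("pics/g.png",a)
```

```text
[0.53478878 0.03974479 0.15526847] [ 0.47481021 -0.31629009 -1.00670368]
```

View pics/g.png

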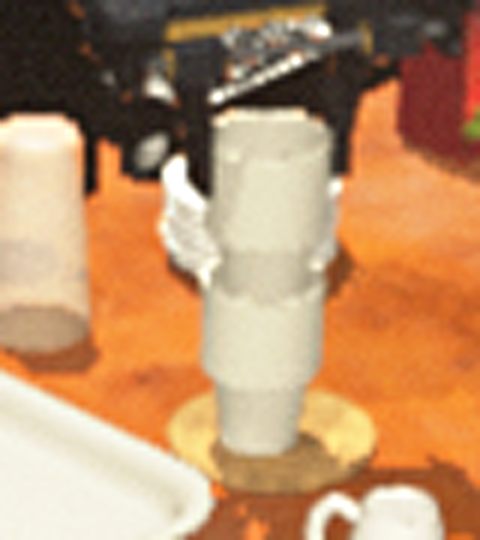

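Run:
```python
from h import *
c=load("scene","g");g=c["pixels"].astype(int)
# crop->px: x=270+cx/6,y=195+cy/6 ; print R-B like whiteness rows
def edges(v,lo,hi):
    f=g[v,lo:hi].astype(float); q=f[:,2]-0.5*f[:,0]  # blue-rich = porcelain
    k=np.interp(np.arange(lo,hi-1,.05),np.arange(lo,hi),q); m=k>(q.max()+np.median(np.r_[q[:2],q[-2:]]))/2
    i=np.where(m)[0]; return lo+i[0]*.05,lo+i[-1]*.05
for v in range(246,258,2): print("low band",v,np.round(edges(v,296,334),2),np.mean(edges(v,296,334)).round(2))
for v in range(262,268,2): print("low foot",v,np.mean(edges(v,300,328)).round(2))
for v in range(218,236,2): print("held band",v,np.round(edges(v,302,330),2),np.mean(edges(v,302,330)).round(2), g[v,300:332,2].tolist() if v in(220,) else "")
for z in(.02,.075,.155):print(proj(c,[.534,.041,z]))
```

```text
low band 246 [303.3  323.25] 313.27
low band 248 [303.3  323.25] 313.27
low band 250 [303.25 323.2 ] 313.23
low band 252 [303.2 323.1] 313.15
low band 254 [303.  323.1] 313.05
low band 256 [303.45 322.45] 312.95
low foot 262 312.75
low foot 264 312.73
low foot 266 312.58
held band 218 [305.05 325.  ] 315.02 
held band 220 [305.  324.5] 314.75 [57, 31, 35, 31, 37, 100, 166, 183, 197, 198, 183, 181, 181, 184, 186, 186, 178, 172, 175, 177, 178, 179, 175, 181, 131, 72, 35, 35, 49, 76, 73, 79]
held band 222 [305.3 324.5] 314.9 
held band 224 [304.95 325.75] 315.35 
held band 226 [302.  326.4] 314.2 
held band 228 [302.  303.4] 302.7 
held band 230 [302.   325.05] 313.52 
held band 232 [302. 325.] 313.5 
held band 234 [302.  324.7] 313.35 
[312.04126857 263.36786823]
[312.54060754 247.83069832]
[313.29470115 224.38564442]
```

Call:
play_rows(claw=[0.5,0.5,0.5,0.5,0.5,0.5], delta_pos=[[-0.002,0.008,0],[0,0,0.03],[0,0,0.03],[0,0,0.02],[0,0,0],[0,0,0]], delta_rot=[[0,0,0],[0,0,0],[0,0,0],[0,0,0],[0,0,0],[0,0,0]])

```text
time: 5.7
ee_pos: [0.5353, 0.0409, 0.1384]
eef_rot: [0.229, 0.973, -0.0, -0.0]
ft_force: [0.4, -0.3, -1.3]
width: 0.0646
grip_force: 15.0
```

Call:
play_rows(claw=[0.5,0.5,0.5,0.5], delta_pos=[[0,0,0.015],[0,0,0.015],[0,0,0],[0,0,0]], delta_rot=[[0,0,0],[0,0,0],[0,0,0],[0,0,0]])

```text
time: 6.1
ee_pos: [0.5353, 0.0409, 0.1325]
eef_rot: [0.229, 0.973, 0.0, -0.0]
ft_force: [0.5, 0.1, -1.9]
width: 0.0645
grip_force: 15.0
```

Call:
play_rows(claw=[0.5,0.5,0.5,0.5], delta_pos=[[0,0,0.01],[0,0,0.01],[0,0,0],[0,0,0]], delta_rot=[[0,0,0],[0,0,0],[0,0,0],[0,0,0]])

```text
time: 6.5
ee_pos: [0.5353, 0.0409, 0.1285]
eef_rot: [0.229, 0.973, 0.0, -0.0]
ft_force: [-0.3, 0.1, -0.7]
width: 0.0645
grip_force: 15.0
```

Call:
play_rows(claw=[0.5,0.5,0.5], delta_pos=[[0,0,0.008],[0,0,0],[0,0,0]], delta_rot=[[0,0,0],[0,0,0],[0,0,0]])

```text
time: 6.8
ee_pos: [0.5354, 0.0409, 0.1269]
eef_rot: [0.229, 0.973, 0.0, -0.0]
ft_force: [-0.1, 0.3, -1.3]
width: 0.0643
grip_force: 15.0
```

Call:
play_rows(claw=[0.5,0.5,0.5], delta_pos=[[0,0,0.008],[0,0,0],[0,0,0]], delta_rot=[[0,0,0],[0,0,0],[0,0,0]])

```text
time: 7.1
ee_pos: [0.536, 0.0411, 0.126]
eef_rot: [0.229, 0.973, 0.0, 0.001]
ft_force: [-0.4, 0.1, 5.8]
width: 0.0645
grip_force: 15.0
```

Call:
play_rows(claw=[0.5,0.5,0.5], delta_pos=[[0,0,0.007],[0,0,0],[0,0,0]], delta_rot=[[0,0,0],[0,0,0],[0,0,0]])

```text
time: 7.4
ee_pos: [0.5368, 0.0409, 0.126]
eef_rot: [0.229, 0.973, 0.001, 0.002]
ft_force: [-3.0, -0.1, 14.3]
width: 0.0644
grip_force: 15.0
```

Call:
play_rows(claw=[0.5,0.5,0.5], delta_pos=[[0,0,-0.009],[0,0,0],[0,0,0]], delta_rot=[[0,0,0],[0,0,0],[0,0,0]])

```text
time: 7.7
ee_pos: [0.5358, 0.0411, 0.1261]
eef_rot: [0.229, 0.973, 0.0, 0.0]
ft_force: [0.0, 0.7, 5.4]
width: 0.0646
grip_force: 15.0
```

Call:
play_rows(claw=[0.15,0.05,0,0], delta_pos=[[0,0,0],[0,0,0],[0,0,0],[0,0,0]], delta_rot=[[0,0,0],[0,0,0],[0,0,0],[0,0,0]])

```text
time: 8.1
ee_pos: [0.5351, 0.0409, 0.1254]
eef_rot: [0.229, 0.973, -0.0, -0.0]
ft_force: [0.2, -0.7, -0.3]
width: 0.0846
grip_force: 0.0
```

Run:
```python
from bench import r
from h import *
s=r.read_state();print(s["ee_pos"],s["ft_force"],s["width"],s["joint_positions"].round(4).tolist())
o=snap(r,("scene","wrist"),"i")
cv2.imwrite("pics/i.png",np.hstack([cv2.resize(o["scene"]["pixels"][195:285,280:350,::-1],None,fx=5,fy=5,interpolation=2),cv2.resize(o["wrist"]["pixels"][100:460,140:500,::-1],(450,450))]))
```

```text
[0.53512082 0.04087476 0.12541379] [ 0.16112637 -0.72461327 -0.31758131] 0.08459882631182865 [-0.3801, 0.2155, 0.2467, 1.8288, -0.0584, 1.105, 0.9954]
```

View pics/i.png

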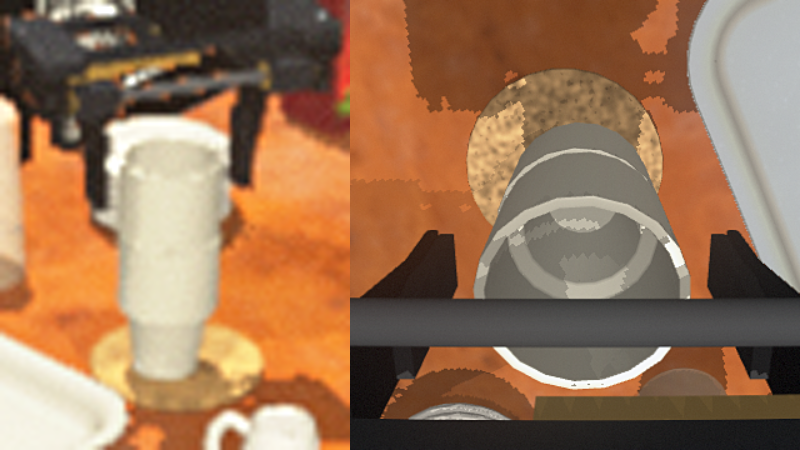

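The stack crop shows the second beaker seated rim to shoulder and straight on the mat. Next I fit a simple kinematic model from the logged poses to check that the turning plan for the fallen beaker is reachable.

```bash
cat > kin.py <<'E'
import numpy as np, itertools
from scipy.spatial.transform import Rotation as R
from scipy.optimize import least_squares
Q=np.array([[-1.13060,.33273,-.06469,1.46073,.02161,1.34990,-.08849],[-.6379,.4501,.1306,1.41,-.0599,1.2848,.6066],[-.629,.433,.1385,1.3579,-.0596,1.3524,.6176],[-.393,.1322,.2482,1.7405,-.034,1.2739,.9731],[-.3801,.2155,.2467,1.8288,-.0584,1.105,.9954]])
P=np.array([[.27891,.559,.22194],[.59345,.30522,.17361],[.59939,.29812,.2098],[.53022,.04289,.20799],[.53512,.04087,.12541]])
RT=R.from_quat([.229,.9734,0,0])
LIM=np.array([[-2.6,2.6],[-.5,2.12],[-1.47,1.34],[.16,2.42],[-1.27,4.41],[.06,2.06],[-2.6,2.6]])
Rz=lambda a:R.from_euler('z',a);Ry=lambda a:R.from_euler('y',a)
def fk(q,g,sg):
    h,a,b,d,e1,e2,o7=g
    r=Rz(sg[0]*q[0]);p=np.array([0,0,h]);r=r*Ry(q[1])*Rz(sg[1]*q[2]);p=p+r.apply([e1,0,a])
    r=r*Ry(q[3])*Rz(sg[2]*q[4]);p=p+r.apply([e2,0,b]);r=r*Ry(q[5])*Rz(sg[3]*q[6]+o7);p=p+r.apply([0,0,d]);return p,r
def fit():
    best=None
    for sg in itertools.product([1,-1],repeat=4):
        for o in(np.pi/2,-np.pi/2):
            f=lambda g:np.concatenate([np.r_[fk(q,g,sg)[0]-p,.3*(RT.inv()*fk(q,g,sg)[1]).as_rotvec()] for q,p in zip(Q,P)])
            s=least_squares(f,[.35,.4,.4,.25,0,0,o]); 
            if best is None or s.cost<best[0]: best=(s.cost,s.x,sg,np.abs(s.fun).max())
    return best
E
python3 - <<'E'
from kin import *
b=fit();print(b)
import pickle;pickle.dump(b,open("kin.pkl","wb"))
E
```

```text
(np.float64(0.004175059797770837), array([ 0.28089986,  0.44323924,  0.48812982,  0.38214911,  0.00273222,
       -0.01275482,  1.59537847]), (-1, -1, 1, -1), np.float64(0.05578928777753536))
```

```bash
python3 - <<'E'
s=open("kin.py").read()
s=s.replace("h,a,b,d,e1,e2,o7=g","h,a,b,d,e1,e2,o7,y0,y1,y2=g").replace("[e1,0,a]","[e1,y1,a]").replace("[e2,0,b]","[e2,y2,b]").replace("[0,0,.25,0,0,o]","").replace(",0,0,o]);",",0,0,o,0,0,0]);").replace("p=np.array([0,0,h]);","p=r.apply([0,y0,h]);")
s=s.replace("for q,p in zip(Q,P)])","for q,p in zip(Q,P)]+[.01*np.array(g[4:6]),.01*np.array(g[7:])])")
open("kin.py","w").write(s)
E
python3 - <<'E'
from kin import *
b=fit();print(b)
import pickle;pickle.dump(b,open("kin.pkl","wb"))
E
```

```text
(np.float64(6.50073918462529e-07), array([ 2.53600683e-01,  4.48616755e-01,  4.89983903e-01,  3.47378389e-01,
       -1.83548759e-06, -8.68126886e-05,  1.57088414e+00, -2.17892484e-02,
       -2.32651365e-02, -5.93496955e-04]), (-1, -1, -1, -1), np.float64(0.0006098489007818733))
```

```bash
cat > plan.py <<'E'
from kin import *
import pickle
_,G,SG,_=pickle.load(open("kin.pkl","rb"))
def F(q): return fk(q,G,SG)
def ik(q0,p,r,w=.02):
    f=lambda q:np.r_[(F(q)[0]-p)*10,(r.inv()*F(q)[1]).as_rotvec()*3,w*(q-q0)]
    s=least_squares(f,np.clip(q0,LIM[:,0]+1e-3,LIM[:,1]-1e-3),bounds=(LIM[:,0],LIM[:,1]))
    q=s.x;pp,rr=F(q);return q,np.linalg.norm(pp-p)+.2*(r.inv()*rr).magnitude()
def rot(z,x): 
    z=np.array(z)/np.linalg.norm(z);x=np.array(x)-z*np.dot(x,z);x/=np.linalg.norm(x);return R.from_matrix(np.stack([x,np.cross(z,x),z],1))
def init_rot(fz,a,fam,el=np.radians(14.)):   # fz foot azimuth
    f=np.r_[np.cos(el)*np.cos(fz),np.cos(el)*np.sin(fz),-np.sin(el)]
    phi=np.pi/2-el-a
    z=np.r_[np.sin(phi)*np.cos(fz),np.sin(phi)*np.sin(fz),-np.cos(phi)]
    return rot(z,fam*(f-z*np.cos(a)))
def fin_rot(psi,a,fam):
    e=np.r_[np.cos(psi),np.sin(psi),0];z=np.sin(a)*e-np.cos(a)*np.r_[0,0,1]
    return rot(z,fam*(np.r_[0,0,-1.]-z*np.cos(a)))
def interp(q,pA,rA,pB,rB,n=12):
    worst=0;rv=(rA.inv()*rB).as_rotvec()
    for t in np.linspace(0,1,n+1)[1:]:
        qn,e=ik(q,pA+(pB-pA)*t,rA*R.from_rotvec(rv*t));worst=max(worst,e);q=qn
    return q,worst
E
cat > p1.py <<'E'
from plan import *
q0=Q[4];p0,r0=F(q0);fz=np.radians(14)
off=.0187
gp=np.array([.456,-.264,.037])
for fam in(1,-1):
  for ad in(50,65):
    a=np.radians(ad);ri=init_rot(fz,a,fam);pg=gp+ri.apply([0,0,off]);up=pg+[0,0,.22]
    q,e1=interp(q0,p0,r0,p0+[0,0,.16],r0,4)
    q,e2=interp(q,p0+[0,0,.16],r0,up,ri,14)
    qg,e3=interp(q,up,ri,pg,ri,6); qu=q
    print("fam",fam,"a",ad,np.round([e1,e2,e3],4),qg.round(2))
    for pd in(-90,-60,-30,0,30,60,90,120,150,180,-150,-120):
        rf=fin_rot(np.radians(pd),a,fam);pf=np.array([.534,.041,.106+.072])+rf.apply([0,0,off])
        # via: lift, rotate at mid
        mid=np.array([.55,-.08,.30])
        q2,e4=interp(qu,up,ri,mid,rf,14); q3,e5=interp(q2,mid,rf,pf+[0,0,.08],rf,6); q4,e6=interp(q3,pf+[0,0,.08],rf,pf,rf,4)
        if max(e4,e5,e6)<.02: print("   psi",pd,np.round([e4,e5,e6],4),"margin",np.min(np.minimum(q4-LIM[:,0],LIM[:,1]-q4)).round(2),q4.round(2), "turn",np.degrees((ri.inv()*rf).magnitude()).round())
E
time timeout 550 python3 p1.py
```

```text
fam 1 a 50 [0. 0. 0.] [ 0.16  0.24  0.54  2.19 -0.88  0.63  0.04]
   psi -90 [0. 0. 0.] margin 0.49 [-0.57  0.45 -0.    1.69  0.7   1.57 -0.79] turn 103.0
   psi -60 [0. 0. 0.] margin 0.41 [-0.51  0.22 -0.16  2.01  0.95  1.28 -0.62] turn 123.0
   psi -30 [0. 0. 0.] margin 0.12 [-0.36 -0.04 -0.25  2.3   1.17  0.84 -0.38] turn 146.0
   psi 0 [0.     0.     0.0038] margin 0.0 [ 0.62 -0.26 -0.83  2.42  0.36  0.06  0.95] turn 169.0
   psi 90 [0. 0. 0.] margin 0.21 [-0.11  0.42  0.5   1.81 -0.99  1.5  -2.39] turn 122.0
   psi 120 [0.0001 0.     0.    ] margin 0.29 [ 0.22  0.6  -0.03  1.47 -0.61  1.7  -2.31] turn 102.0
   psi -150 [0.0197 0.0189 0.0059] margin 0.07 [-0.69  0.9   0.75  1.21 -0.13  1.99 -0.98] turn 77.0
   psi -120 [0. 0. 0.] margin 0.25 [-0.54  0.65  0.16  1.4   0.41  1.81 -0.96] turn 87.0
fam 1 a 65 [0. 0. 0.] [ 0.05  0.29  0.53  2.06 -0.42  0.74 -0.48]
   psi -90 [0. 0. 0.] margin 0.37 [-0.73  0.59  0.12  1.67  0.79  1.69 -0.86] turn 103.0
   psi -60 [0. 0. 0.] margin 0.37 [-0.69  0.35 -0.07  2.05  1.12  1.42 -0.84] turn 123.0
   psi -30 [0. 0. 0.] margin 0.02 [-0.54  0.07
[... 1127 characters left out ...]
  1.77  2.27] turn 87.0
fam -1 a 65 [0. 0. 0.] [ 0.2   0.27  0.35  2.05 -0.35  0.72  2.6 ]
   psi -90 [0. 0. 0.] margin 0.31 [-0.74  0.6   0.13  1.67  0.78  1.68  2.29] turn 103.0
   psi -60 [0.0013 0.     0.    ] margin 0.33 [ 0.05  0.53 -0.93  2.01  1.37  1.73  2.23] turn 123.0
   psi 60 [0.     0.0001 0.    ] margin 0.0 [ 0.78  0.29 -0.4   2.14 -1.27  1.09  0.75] turn 144.0
   psi 90 [0. 0. 0.] margin 0.07 [-0.08  0.59  0.57  1.8  -1.2   1.74  0.92] turn 122.0
   psi 120 [0.0093 0.     0.    ] margin 0.37 [ 0.89  1.06 -1.1   1.36 -0.13  1.69  0.38] turn 102.0
   psi -120 [0. 0. 0.] margin 0.11 [-0.66  0.82  0.29  1.32  0.45  1.95  2.23] turn 87.0
real	0m25.226s
user	0m25.723s
sys	0m0.064s
```

Call:
play_rows(claw=[0,0,0,0,0,0,0], delta_pos=[[0,0,-0.08],[0,0,-0.15],[0,0,-0.2],[0,0,-0.2],[0,0,-0.2],[0,0,-0.05],[0,0,0]], delta_rot=[[0,0,0],[0,0,0],[0,0,0],[0,0,0],[0,0,0],[0,0,0],[0,0,0]])

```text
time: 8.9
ee_pos: [0.5361, 0.041, 0.3033]
eef_rot: [0.229, 0.973, 0.001, 0.001]
ft_force: [-0.5, 0.2, -0.3]
width: 0.0869
grip_force: 0.0
```

Call:
play_rows(claw=[0,0,0,0,0,0,0,0], delta_pos=[[-0.04,-0.18,0],[-0.04,-0.18,0],[-0.04,-0.18,0],[-0.04,-0.18,0],[-0.04,-0.18,0],[-0.04,-0.18,0],[-0.04,-0.18,0],[-0.04,-0.18,0]], delta_rot=[[0,0,0],[0,0,0],[0,0,0],[0,0,0],[0,0,0],[0,0,0],[0,0,0],[0,0,0]])

```text
time: 9.7
ee_pos: [0.4628, -0.2465, 0.2998]
eef_rot: [0.229, 0.973, 0.0, -0.001]
ft_force: [0.6, -0.4, 0.4]
width: 0.0872
grip_force: 0.0
```

```bash
cat > rv.py <<'E'
from bench import r
from plan import *
def go(a=50,fz=14.,el=14.):
    s=r.read_state();R0=R.from_quat(s["eef_rot"]);ri=init_rot(np.radians(fz),np.radians(a),1,np.radians(el))
    print(s["time"],s["ee_pos"].round(4),s["joint_positions"].round(3).tolist(),"rotvec/pi",((R0.inv()*ri).as_rotvec()/np.pi).round(4))
E
python3 -c "
from rv import *
go()"
```

```text
9.7 [ 0.4628 -0.2465  0.2998] [-0.088, 0.069, 0.522, 1.624, -0.034, 1.461, 1.545] rotvec/pi [-0.1761  0.0644  0.7581]
```

Call:
play_rows(claw=[0,0,0,0,0,0,0,0], delta_pos=[[0,0,0],[0,0,0],[0,0,0],[0,0,0],[0,0,0],[0,0,0],[0,0,0],[0,0,0]], delta_rot=[[-0.0098,0.0036,0.042],[-0.0098,0.0036,0.042],[-0.0098,0.0036,0.042],[-0.0098,0.0036,0.042],[-0.0098,0.0036,0.042],[-0.0098,0.0036,0.042],[-0.0098,0.0036,0.042],[-0.0098,0.0036,0.042]])

```text
time: 10.5
ee_pos: [0.4635, -0.2451, 0.2996]
eef_rot: [0.687, 0.716, 0.124, -0.017]
ft_force: [-0.4, 0.3, 0.3]
width: 0.087
grip_force: 0.0
```

Call:
play_rows(claw=[0,0,0,0,0,0,0,0], delta_pos=[[0,0,0],[0,0,0],[0,0,0],[0,0,0],[0,0,0],[0,0,0],[0,0,0],[0,0,0]], delta_rot=[[-0.0098,0.0036,0.042],[-0.0098,0.0036,0.042],[-0.0098,0.0036,0.042],[-0.0098,0.0036,0.042],[-0.0098,0.0036,0.042],[-0.0098,0.0036,0.042],[-0.0098,0.0036,0.042],[-0.0098,0.0036,0.042]])

```text
time: 11.3
ee_pos: [0.4634, -0.245, 0.2995]
eef_rot: [0.944, 0.252, 0.211, -0.027]
ft_force: [-0.1, -0.5, 1.1]
width: 0.0869
grip_force: 0.0
```

Call:
play_rows(claw=[0,0,0,0], delta_pos=[[0,0,0],[0,0,0],[0,0,0],[0,0,0]], delta_rot=[[-0.0098,0.0036,0.042],[-0.0098,0.0036,0.042],[0,0,0],[0,0,0]])

```text
time: 11.7
ee_pos: [0.4636, -0.245, 0.3005]
eef_rot: [0.966, 0.124, 0.224, -0.028]
ft_force: [0.6, -0.9, 0.8]
width: 0.0872
grip_force: 0.0
```

```bash
python3 -c "
from rv import *
go()
from h import snap,proj
c=snap(r,('wrist',),'k')['wrist']
print(proj(c,[.523,-.247,.02]),proj(c,[.431,-.27,.043]))
"
```

```text
11.7 [ 0.4636 -0.245   0.3005] [0.035, -0.204, 0.52, 1.91, -0.253, 1.101, -0.673] rotvec/pi [-0.0008 -0.0007  0.0032]
[340.90662992 256.85339037] [341.34035803 347.28660097]
```

View pics/wrist_k.png

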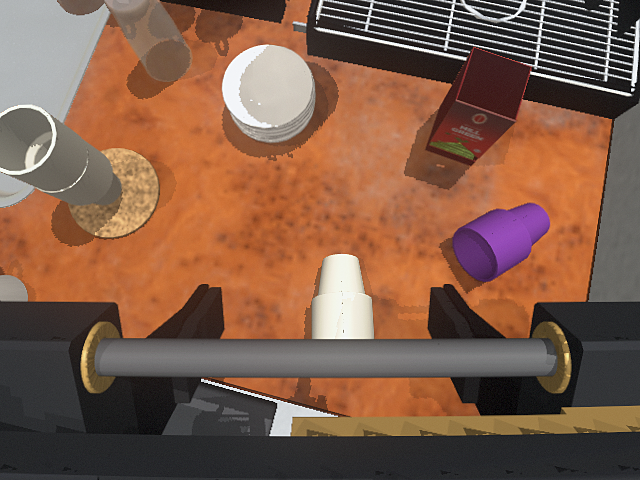

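The wrist view shows the fallen white beaker end-on to the tool: foot at columns 321–359 (row 255), band at 312–373, shoulder line near row 293. The purple one is well clear at (495,240). I refine its axis numerically.

Run:
```python
from h import *
c=load("wrist","k");g=c["pixels"].astype(int);T=c["cam_to_world"]
m=(g[:,:,2]>130)&(g.max(2)-g.min(2)<60)
for v in list(range(252,262,2))+list(range(264,338,6)):
    i=np.where(m[v,295:395])[0]+295; print(v,(i.min(),i.max(),(i.min()+i.max())/2) if len(i) else None)
print([g[v,343].sum() for v in range(284,304)])
fz=np.radians(14);el=np.radians(14)
e=np.r_[np.cos(fz),np.sin(fz),0];ax=-e*np.cos(el)+np.r_[0,0,np.sin(el)];nrm=e*np.sin(el)+np.r_[0,0,np.cos(el)]
f=np.array([.523,-.247,.0194])
for nm,P in(("foot top",f+nrm*.02),("shoulder top",f+ax*.045+nrm*.032),("body sh",f+ax*.045+nrm*.026),("axis60",f+ax*.06+nrm*.032)): print(nm,P.round(4),proj(c,P),proj(c,P+.005*e),proj(c,P+.005*np.r_[-e[1],e[0],0]))
```

```text
252 None
254 (np.int64(335), np.int64(348), np.float64(341.5))
256 (np.int64(328), np.int64(355), np.float64(341.5))
258 (np.int64(324), np.int64(357), np.float64(340.5))
260 (np.int64(324), np.int64(358), np.float64(341.0))
264 (np.int64(323), np.int64(358), np.float64(340.5))
270 (np.int64(322), np.int64(359), np.float64(340.5))
276 (np.int64(321), np.int64(361), np.float64(341.0))
282 (np.int64(320), np.int64(362), np.float64(341.0))
288 (np.int64(320), np.int64(363), np.float64(341.5))
294 (np.int64(319), np.int64(365), np.float64(342.0))
300 (np.int64(314), np.int64(371), np.float64(342.5))
306 (np.int64(314), np.int64(371), np.float64(342.5))
312 (np.int64(313), np.int64(372), np.float64(342.5))
318 (np.int64(313), np.int64(372), np.float64(342.5))
324 (np.int64(313), np.int64(372), np.float64(342.5))
330 (np.int64(313), np.int64(373), np.float64(343.0))
336 (np.int64(313), np.int64(373), np.float64(343.0))
[np.int64(727), np.int64(727), np.int64(727), np.int64(725), np.int64(723), np.int64(727), np.int64(728), np.int64(726), np.int64(736), np.int64(733), np.int64(737), np.int64(738), np.int64(734), np.int64(733), np.int64(736), np.int64(710), np.int64(714), np.int64(721), np.int64(732), np.int64(737)]
foot top [ 0.5277 -0.2458  0.0388] [341.61711183 250.07525914] [341.63941347 245.3907558 ] [336.87864149 250.02243916]
shoulder top [ 0.4881 -0.2557  0.0613] [342.33440233 287.75573284] [342.35832932 282.67908386] [337.26942757 287.70098463]
body sh [ 0.4867 -0.256   0.0555] [342.08344361 289.51894666] [342.10759189 284.50545826] [337.08464799 289.46496883]
axis60 [ 0.474  -0.2592  0.065 ] [342.41877779 302.57135209] [342.44349273 297.39689024] [337.28203044 302.51653586]
```

Call:
play_rows(claw=[0,0,0,0,0,0,0,0], delta_pos=[[-0.076,0.014,0.14],[-0.076,0.014,0.14],[-0.076,0.014,0.14],[-0.076,0.014,0.14],[-0.076,0.014,0.14],[-0.076,0.014,0.14],[0,0,0],[0,0,0]], delta_rot=[[0,0,0],[0,0,0],[0,0,0],[0,0,0],[0,0,0],[0,0,0],[0,0,0],[0,0,0]])

```text
time: 12.55
ee_pos: [0.4609, -0.2641, 0.1108]
eef_rot: [0.966, 0.122, 0.224, -0.027]
ft_force: [0.4, 0.3, 0.5]
width: 0.0872
grip_force: 0.0
```

Run:
```python
from rv import *
from h import *
go()
s=r.read_state();print("need",need(s,[.4596,-.2629,.020]))
c=snap(r,("wrist",),"l")["wrist"];g=c["pixels"].astype(int)
m=(g[:,:,2]>130)&(g.max(2)-g.min(2)<60)
for v in range(180,340,8):
    i=np.where(m[v,250:440])[0]+250; print(v,(i.min(),i.max(),(i.min()+i.max())/2) if len(i) else None)
e=np.r_[.97,.242,0];ax=-e*.97+np.r_[0,0,.242];nrm=e*.242+np.r_[0,0,.97];f=np.array([.5194,-.248,.0194])
for P in(f+nrm*.02,f+ax*.045+nrm*.032,f+ax*.095+nrm*.032): print(proj(c,P))
```

```text
12.55 [ 0.4609 -0.2641  0.1108] [0.03, 0.047, 0.658, 2.143, -0.581, 0.764, -0.25] rotvec/pi [-0.0004 -0.0007  0.0023]
need [-0.2042 -0.0083  0.4055]
180 None
188 None
196 None
204 (np.int64(304), np.int64(344), np.float64(324.0))
212 (np.int64(295), np.int64(352), np.float64(323.5))
220 (np.int64(294), np.int64(354), np.float64(324.0))
228 (np.int64(293), np.int64(356), np.float64(324.5))
236 (np.int64(291), np.int64(357), np.float64(324.0))
244 (np.int64(290), np.int64(359), np.float64(324.5))
252 (np.int64(288), np.int64(361), np.float64(324.5))
260 (np.int64(286), np.int64(362), np.float64(324.0))
268 (np.int64(285), np.int64(366), np.float64(325.5))
276 (np.int64(275), np.int64(375), np.float64(325.0))
284 (np.int64(275), np.int64(376), np.float64(325.5))
292 (np.int64(274), np.int64(377), np.float64(325.5))
300 (np.int64(277), np.int64(377), np.float64(327.0))
308 (np.int64(278), np.int64(378), np.float64(328.0))
316 (np.int64(276), np.int64(378), np.float64(327.0))
324 (np.int64(276), np.int64(375), np.float64(325.5))
332 (np.int64(276), np.int64(375), np.float64(325.5))
[324.84306331 200.63417436]
[324.28237212 262.61503624]
[323.47738038 356.48150673]
```

Call:
play_rows(claw=[0,0,0,0,0,0,0], delta_pos=[[-0.042,-0.001,0.08],[-0.042,-0.001,0.08],[-0.042,-0.001,0.08],[-0.042,-0.001,0.08],[-0.042,-0.001,0.08],[0,0,0],[0,0,0]], delta_rot=[[0,0,0],[0,0,0],[0,0,0],[0,0,0],[0,0,0],[0,0,0],[0,0,0]])

```text
time: 13.3
ee_pos: [0.4595, -0.2641, 0.022]
eef_rot: [0.966, 0.122, 0.226, -0.027]
ft_force: [0.1, -0.7, 0.5]
width: 0.0871
grip_force: 0.0
```

Call:
play_rows(claw=[0.5,0.5,0.5,0.5,0.5,0.5], delta_pos=[[0,0,0],[0,0,0],[0,0,0],[0,0,0],[0,0,0],[0,0,0]], delta_rot=[[0,0,0],[0,0,0],[0,0,0],[0,0,0],[0,0,0],[0,0,0]], squeeze=30)

```text
time: 13.9
ee_pos: [0.4588, -0.2637, 0.0207]
eef_rot: [0.966, 0.122, 0.225, -0.027]
ft_force: [-0.4, 0.1, 3.4]
width: 0.0628
grip_force: 30.0
```

Call:
play_rows(claw=[0.5,0.5,0.5,0.5,0.5,0.5,0.5,0.5], delta_pos=[[0.02,0,-0.04],[0.06,0,-0.125],[0.08,0,-0.165],[0.08,0,-0.165],[0.08,0,-0.165],[0.08,0,-0.165],[0.08,0,-0.165],[0,0,0]], delta_rot=[[0,0,0],[0,0,0],[0,0,0],[0,0,0],[0,0,0],[0,0,0],[0,0,0],[0,0,0]])

```text
time: 14.7
ee_pos: [0.4587, -0.265, 0.2456]
eef_rot: [0.966, 0.122, 0.228, -0.026]
ft_force: [0.7, 0.0, -1.1]
width: 0.0633
grip_force: 30.0
```

Run:
```python
from bench import r
from h import *
from plan import fin_rot
s=r.read_state();print(s["time"],s["ee_pos"].round(4),s["joint_positions"].round(3).tolist(),s["ft_force"],s["width"])
a=np.radians(50);R0=R.from_quat(s["eef_rot"])
for psi in(-90,-100):print(psi,((R0.inv()*fin_rot(np.radians(psi),a,1)).as_rotvec()/np.pi).round(4))
A=axes(s);print("to mid",need(s,[.54,-.12,.30]))
c=snap(r,("wrist",),"m")["wrist"];g=c["pixels"].astype(int)
m=((g[:,:,2]>110)&(g.max(2)-g.min(2)<60)).astype(np.uint8)
# shoulder + foot in tool frame: project for held at (height hg, elevation)
H=np.array(c["hand_eye"]);c2=dict(c);c2["cam_to_world"]=H
for hg in(.068,.072,.076):
  for ad in(46,50,54):
    b=np.radians(ad);f=np.r_[np.sin(b),0,np.cos(b)];n=np.r_[-np.cos(b),0,np.sin(b)]
    O=np.r_[0,0,-.0187]+f*hg
    # visible (camera-side) edges both normals
    print(hg,ad,"foot",[proj(c2,O+k*n*.02).round(1).tolist() for k in(1,-1)],"sh",[proj(c2,O-f*.045+k*n*.032).round(1).tolist() for k in(1,-1)],"rim",[proj(c2,O-f*.095+k*n*.032).round(1).tolist() for k in(1,-1)])
for v in range(120,340,6):
    i=np.where(m[v,200:450])[0]+200; print(v,(i.min(),i.max()) if len(i) else None, g[v,326].tolist())
```

```text
14.7 [ 0.4587 -0.265   0.2456] [-0.012, -0.163, 0.633, 1.99, -0.301, 0.995, -0.563] [ 0.71730565  0.03923571 -1.05155036] 0.06331921592137044
-90 [-0.0893 -0.3568 -0.4399]
-100 [-0.0774 -0.3739 -0.3828]
to mid [ 0.6361 -0.6002  0.0097]
0.068 46 foot [[327.0, 205.1], [327.4, 153.2]] sh [[327.0, 300.1], [327.7, 236.7]] rim [[327.1, 413.8], [328.0, 393.4]]
0.068 50 foot [[327.0, 197.7], [327.4, 148.8]] sh [[327.0, 294.5], [327.7, 240.7]] rim [[327.1, 408.4], [328.0, 402.3]]
0.068 54 foot [[327.1, 190.5], [327.5, 145.0]] sh [[327.0, 289.0], [327.8, 245.3]] rim [[327.1, 402.8], [327.9, 410.6]]
0.072 46 foot [[327.0, 198.3], [327.4, 145.6]] sh [[327.0, 292.1], [327.7, 226.3]] rim [[327.1, 403.7], [328.0, 378.8]]
0.072 50 foot [[327.0, 190.5], [327.4, 140.6]] sh [[327.0, 286.3], [327.7, 229.7]] rim [[327.1, 398.5], [328.0, 387.6]]
0.072 54 foot [[327.1, 183.0], [327.5, 136.1]] sh [[327.0, 280.7], [327.8, 233.7]] rim [[327.0, 393.1], [327.9, 395.9]]
0.076 46 foot [[327.0, 191.6], [327.3, 138.1]] sh [[327.0, 284.2], [327.7, 216.1]] rim [[327.1, 393.8], [327.9, 364.6]]
0.076 50 foot [[327.0, 1
[... 1294 characters left out ...]
(247), np.int64(404)) [233, 237, 233]
264 (np.int64(246), np.int64(404)) [234, 237, 235]
270 (np.int64(246), np.int64(405)) [233, 237, 235]
276 (np.int64(245), np.int64(405)) [234, 237, 236]
282 (np.int64(244), np.int64(406)) [234, 237, 237]
288 (np.int64(244), np.int64(406)) [234, 237, 238]
294 (np.int64(244), np.int64(407)) [233, 237, 239]
300 (np.int64(243), np.int64(408)) [233, 236, 240]
306 (np.int64(245), np.int64(408)) [232, 237, 239]
312 (np.int64(245), np.int64(408)) [233, 237, 240]
318 (np.int64(244), np.int64(409)) [233, 237, 241]
324 (np.int64(243), np.int64(409)) [233, 236, 240]
330 (np.int64(243), np.int64(410)) [232, 235, 230]
336 (np.int64(242), np.int64(410)) [231, 235, 231]
```

Call:
play_rows(claw=[0.5,0.5,0.5,0.5,0.5,0.5], delta_pos=[[0.06,-0.06,0],[0.13,-0.12,0.002],[0.13,-0.12,0.002],[0.13,-0.12,0.002],[0.12,-0.12,0.002],[0.06,-0.06,0.002]], delta_rot=[[0,0,0],[0,0,0],[0,0,0],[0,0,0],[0,0,0],[0,0,0]])

```text
time: 15.35
ee_pos: [0.5382, -0.1159, 0.2928]
eef_rot: [0.966, 0.123, 0.224, -0.028]
ft_force: [0.3, -0.3, -1.2]
width: 0.0629
grip_force: 30.0
```

Call:
play_rows(claw=[0.5,0.5,0.5,0.5,0.5,0.5,0.5,0.5], delta_pos=[[0,0,0],[0,0,0],[0,0,0],[0,0,0],[0,0,0],[0,0,0],[0,0,0],[0,0,0]], delta_rot=[[-0.006,-0.024,-0.029],[-0.006,-0.024,-0.029],[-0.006,-0.024,-0.029],[-0.006,-0.024,-0.029],[-0.006,-0.024,-0.029],[-0.006,-0.024,-0.029],[-0.006,-0.024,-0.029],[-0.006,-0.024,-0.029]])

```text
time: 16.15
ee_pos: [0.5372, -0.119, 0.2922]
eef_rot: [0.881, 0.44, -0.065, 0.16]
ft_force: [-0.3, 0.5, -2.6]
width: 0.0628
grip_force: 30.0
```

```bash
cat > fr.py <<'E'
from bench import r
from h import *
from plan import fin_rot
s=r.read_state();print(s["time"],s["ee_pos"].round(4),s["joint_positions"].round(3).tolist(),s["ft_force"],s["width"])
print(((R.from_quat(s["eef_rot"]).inv()*fin_rot(-np.pi/2,np.radians(50),1)).as_rotvec()/np.pi).round(4))
E
python3 fr.py
```

```text
16.15 [ 0.5372 -0.119   0.2922] [-0.261, 0.089, 0.187, 1.652, 0.336, 1.41, -0.775] [-0.27885978  0.50744427 -2.59634951] 0.0628084528950015
[-0.0463 -0.1642 -0.2038]
```

Call:
play_rows(claw=[0.5,0.5,0.5,0.5,0.5,0.5,0.5,0.5], delta_pos=[[0,0,0],[0,0,0],[0,0,0],[0,0,0],[0,0,0],[0,0,0],[0,0,0],[0,0,0]], delta_rot=[[-0.0066,-0.0235,-0.0291],[-0.0066,-0.0235,-0.0291],[-0.0066,-0.0235,-0.0291],[-0.0066,-0.0235,-0.0291],[-0.0066,-0.0235,-0.0291],[-0.0066,-0.0235,-0.0291],[-0.0066,-0.0235,-0.0291],[0,0,0]])

```text
time: 16.95
ee_pos: [0.5367, -0.1174, 0.2906]
eef_rot: [0.64, 0.642, -0.3, 0.298]
ft_force: [-0.2, 0.4, -1.4]
width: 0.063
grip_force: 30.0
```

```bash
cat >> fr.py <<'E'
# target TCP so grasp is above the stack: foot at z=.17
zt=axes(s)[:,2];T=np.array([.534,.041,.17+.0715])+zt*.0187
print("hover",T.round(4),need(s,T))
E
python3 fr.py
```

```text
16.95 [ 0.5367 -0.1174  0.2906] [-0.426, 0.223, 0.079, 1.724, 0.787, 1.575, -0.499] [-0.24572974  0.4107589  -1.37158149] 0.06297223509553174
[-0.0003 -0.      0.001 ]
hover [0.534  0.0267 0.2295] [ 0.6972 -0.0119 -0.3555]
```

Call:
play_rows(claw=[0.5,0.5,0.5,0.5,0.5,0.5,0.5,0.5], delta_pos=[[0.06,-0.001,-0.03],[0.115,-0.002,-0.06],[0.115,-0.002,-0.06],[0.115,-0.002,-0.06],[0.115,-0.002,-0.06],[0.115,-0.002,-0.055],[0.06,0,-0.03],[0,0,0]], delta_rot=[[0,0,0],[0,0,0],[0,0,0],[0,0,0],[0,0,0],[0,0,0],[0,0,0],[0,0,0]])

```text
time: 17.75
ee_pos: [0.5363, 0.0264, 0.2325]
eef_rot: [0.643, 0.64, -0.297, 0.299]
ft_force: [0.4, -0.3, -0.9]
width: 0.0629
grip_force: 30.0
```

Call:
play_rows(claw=[0.5,0.5], delta_pos=[[0,0,0],[0,0,0]], delta_rot=[[0,0,0],[0,0,0]])

```text
time: 17.95
ee_pos: [0.5365, 0.0234, 0.2343]
eef_rot: [0.644, 0.638, -0.297, 0.299]
ft_force: [0.2, -0.2, -0.9]
width: 0.063
grip_force: 30.0
```

```bash
python3 fr.py
python3 - <<'E'
from bench import r
from h import *
o=snap(r,("scene","top","wrist"),"n")
s=o["scene"]["pixels"][160:285,270:355,::-1];t=o["top"]["pixels"][190:290,270:370,::-1];w=o["wrist"]["pixels"][:,:,::-1]
im=np.hstack([cv2.resize(s,None,fx=4.8,fy=4.8,interpolation=2)[:600],np.vstack([cv2.resize(t,(392,300),interpolation=2),cv2.resize(w,(392,300))])])
cv2.imwrite("pics/n.png",im);print(im.shape)
E
```

```text
17.95 [0.5365 0.0234 0.2343] [-0.569, 0.384, -0.006, 1.636, 0.702, 1.666, -0.718] [ 0.24053172 -0.20889006 -0.88033631] 0.06300580022940613
[-0.0002 -0.0007 -0.0029]
hover [0.534  0.0267 0.2294] [ 0.0289 -0.0128  0.0029]
(600, 800, 3)
```

View pics/n.png

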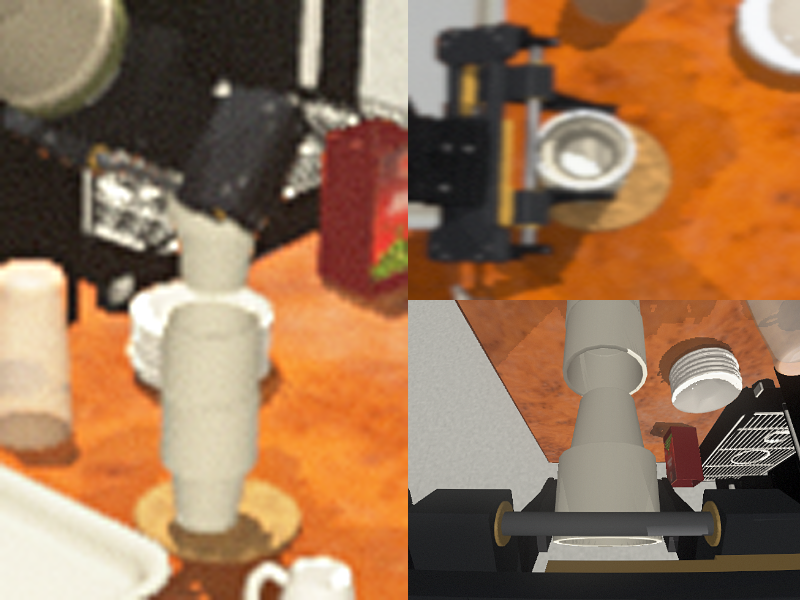

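The view shows:
- **Scene:** the held beaker looks upright above the stack, foot at about (217,285), lower rim at about (211,310).
- **Wrist:** the held beaker and the stack rim are lined up near column 606 of the crop.
- **Top:** the held rim is open upward.

From here I align numerically.

Run:
```python
from h import *
from plan import *
w=load("wrist","n");g=w["pixels"].astype(int)
pr=lambda u,a,b,st=2:print(u,[(v,int(g[v,u].sum()//3)) for v in range(a,b,st)])
for u in(320,327): pr(u,368,404)
pr(327,70,160,3);pr(327,215,240,2)
m=((g.max(2)-g.min(2)<45)&(g.sum(2)>200))
def gaps(v,lo,hi): # strongest gradient columns
    d=np.abs(np.diff(cv2.GaussianBlur(g[v:v+1,lo:hi].sum(2).astype(np.float32),(5,1),0)[0])); i=np.argsort(d)[::-1][:6]; return sorted((int(lo+k),int(d[k])) for k in i)
for v in(20,40,60,100,130,170,200,260,290,320): print(v,gaps(v,220,430))
H=np.array(w["hand_eye"]);c2=dict(w);c2["cam_to_world"]=H
for hg in(.070,.072):
  for ad in(47,50,53):
    b=np.radians(ad);f=np.r_[np.sin(b),0,np.cos(b)];n=np.r_[-np.cos(b),0,np.sin(b)];O=np.r_[0,0,-.0187]+f*hg
    print(hg,ad,"foot",proj(c2,O-n*.02).round(1),"sh",proj(c2,O-f*.045-n*.032).round(1),"rim out/in",[proj(c2,O-f*.095+k*n).round(1).tolist()[1] for k in(.032,.0285,-.0285,-.032)])
for P in([.534,.041,.151],):
    P=np.array(P);print("low rim",proj(w,P+[.032,0,0]),proj(w,P-[.032,0,0]),proj(w,P+[0,.032,0]),proj(w,P-[0,.032,0]))
```

```text
320 [(368, 75), (370, 74), (372, 72), (374, 71), (376, 60), (378, 152), (380, 219), (382, 161), (384, 163), (386, 163), (388, 164), (390, 163), (392, 178), (394, 145), (396, 176), (398, 171), (400, 175), (402, 174)]
327 [(368, 77), (370, 74), (372, 75), (374, 68), (376, 58), (378, 158), (380, 218), (382, 160), (384, 167), (386, 164), (388, 166), (390, 164), (392, 161), (394, 146), (396, 181), (398, 180), (400, 177), (402, 176)]
327 [(70, 156), (73, 127), (76, 114), (79, 150), (82, 151), (85, 151), (88, 158), (91, 153), (94, 154), (97, 154), (100, 154), (103, 154), (106, 152), (109, 155), (112, 155), (115, 153), (118, 154), (121, 155), (124, 155), (127, 154), (130, 154), (133, 154), (136, 154), (139, 150), (142, 151), (145, 150), (148, 150), (151, 151), (154, 149), (157, 151)]
327 [(215, 149), (217, 151), (219, 150), (221, 151), (223, 151), (225, 152), (227, 152), (229, 153), (231, 154), (233, 155), (235, 155), (237, 153), (239, 155)]
20 [(257, 24), (258, 24), (377, 28), (378, 62), (379, 51), (380, 16)]
40 [(260, 13), (381, 14), (382, 33), (383, 41), (384, 28), (413, 17)]
60 [(383, 14
[... 491 characters left out ...]
)]
320 [(239, 52), (240, 85), (241, 63), (408, 53), (409, 86), (410, 74)]
0.07 47 foot [325.7 150.6] sh [325.8 234.8] rim out/in [408.4, 407.7, 391.4, 390.0]
0.07 50 foot [325.7 147.2] sh [325.8 237.6] rim out/in [404.4, 404.1, 397.1, 396.5]
0.07 53 foot [325.8 144.1] sh [325.8 240.8] rim out/in [400.3, 400.4, 402.5, 402.7]
0.072 47 foot [325.7 146.8] sh [325.8 229.6] rim out/in [403.4, 402.6, 384.4, 382.7]
0.072 50 foot [325.7 143.1] sh [325.8 232.2] rim out/in [399.5, 399.1, 390.0, 389.2]
0.072 53 foot [325.8 139.8] sh [325.8 235.2] rim out/in [395.4, 395.4, 395.4, 395.4]
low rim [388.02321475 123.97174125] [250.42683565 125.14156703] [317.69751804  72.39498117] [320.29305508 163.19057074]
```

Call:
play_rows(claw=[0.5,0.5,0.5,0.5], delta_pos=[[0,0,0],[0.012,-0.008,-0.003],[0,0,0],[0,0,0]], delta_rot=[[0,0.011,0],[0,0,0],[0,0,0],[0,0,0]])

```text
time: 18.5
ee_pos: [0.5347, 0.027, 0.2322]
eef_rot: [0.648, 0.644, -0.286, 0.288]
ft_force: [0.1, 0.1, -1.5]
width: 0.0629
grip_force: 30.0
```

```bash
cat > chk.py <<'E'
import sys
from bench import r
from h import *
tag=sys.argv[1];o=snap(r,("scene","top","wrist"),tag)
s=r.read_state();A=axes(s);print(s["ee_pos"].round(4),A.round(3).tolist(),s["ft_force"].round(1))
foot=np.array(s["ee_pos"])-A[:,2]*.0187+[0,0,-.0737];print("foot est",foot.round(4), "need hover",need(s,np.array([.535,.0261,s["ee_pos"][2]])))
g=o["scene"]["pixels"].astype(float)
def mid(v,lo,hi):
    # porcelain: low saturation & bright; subpixel through interpolation of saturation-like score
    f=g[v,lo:hi];q=np.where(f.max(1)>110,f.min(1)/np.maximum(f.max(1),1),0)
    k=np.interp(np.arange(lo,hi-1,.05),np.arange(lo,hi),q);i=np.where(k>.62)[0];return (lo+i[0]*.05,lo+i[-1]*.05) if len(i) else (0,0)
for v in list(range(200,224,2))+list(range(232,256,4)): a,b=mid(v,298,332);print(v,round(a,2),round(b,2),round((a+b)/2,2))
c=o["scene"]
print("exp low axis",[proj(c,[.5345,.040,z]).round(2).tolist() for z in(.08,.13)],"held axis",[proj(c,foot+[0,0,h]).round(2).tolist() for h in(0,.02,.045)])
t=o["top"];p=t["pixels"][200:280,280:360]
hsv=cv2.cvtColor(p,cv2.COLOR_RGB2HSV);m=((hsv[:,:,1]<45)&(hsv[:,:,2]>200)).astype(np.uint8)
n,l,st,ce=cv2.connectedComponentsWithStats(m)
for i in range(1,n):
    if st[i,4]>15:
        pts=np.argwhere(l==i)[:,::-1].astype(np.float32)+[280,200];print("top blob",st[i].tolist(),ce[i]+[280,200],cv2.minEnclosingCircle(pts))
print("exp top rim",proj(t,foot+[0,0,.095]),"inner foot",proj(t,foot+[0,0,.004]))
w=o["wrist"]["pixels"].astype(int)
print([(v,int(w[v,327].sum()//3)) for v in range(366,404,2)])
E
python3 chk.py p
```

```text
[0.5347 0.027  0.2321] [[0.006, 1.0, 0.001], [0.67, -0.004, -0.742], [-0.742, 0.005, -0.67]] [-0.2 -0.3 -0.6]
foot est [0.5347 0.0409 0.1709] need hover [-0.003   0.0014  0.0033]
200 298.0 330.95 314.48
202 298.0 307.15 302.58
204 298.0 310.2 304.1
206 298.0 318.2 308.1
208 298.0 320.2 309.1
210 298.0 322.05 310.02
212 302.8 321.35 312.08
214 306.8 321.5 314.15
216 306.85 320.4 313.62
218 305.9 320.05 312.98
220 299.55 322.1 310.83
222 298.0 325.25 311.62
232 298.0 325.45 311.73
236 298.0 325.5 311.75
240 301.35 323.3 312.33
244 303.4 323.3 313.35
248 303.45 323.0 313.23
252 303.35 322.75 313.05
exp low axis [[312.68, 246.24], [313.15, 231.67]] held axis [[313.3, 219.52], [313.49, 213.44], [313.74, 205.75]]Traceback (most recent call last):
  File "chk.py", line 20, in <module>
    pts=np.argwhere(l==i)[:,::-1].astype(np.float32)+[280,200];print("top blob",st[i].tolist(),ce[i]+[280,200],cv2.minEnclosingCircle(pts))
                                                                                                               ~~~~~~~~~~~~~~~~~~~~~~^^^^^
cv2.error: OpenCV(4.12.0) /io/opencv/modules/imgproc/src/shapedescr.cpp:201: error: (-215:Assertion failed) count >= 0 && (depth == CV_32F || depth == CV_32S) in function 'minEnclosingCircle'
```

Run:
```python
from h import *
t=load("top","p") ;foot=np.array([.5347,.0409,.1709])
p=t["pixels"][200:280,280:360];hsv=cv2.cvtColor(p,cv2.COLOR_RGB2HSV);m=((hsv[:,:,1]<45)&(hsv[:,:,2]>185)).astype(np.uint8)
n,l,st,ce=cv2.connectedComponentsWithStats(m)
for i in range(1,n):
    if st[i,4]>8:
        pts=(np.argwhere(l==i)[:,::-1]+[280,200]).astype(np.float32);print(st[i].tolist(),(ce[i]+[280,200]).round(1),cv2.minEnclosingCircle(pts))
print(proj(t,foot+[0,0,.095]),proj(t,foot+[0,0,.004]),proj(t,foot+[.032,0,.095]))
from bench import r
c=snap(r,("wrist",),"q")["wrist"];w=c["pixels"].astype(int)
print([(v,int(w[v,327].sum()//3)) for v in range(366,404,2)])
print([(v,int(w[v,320].sum()//3)) for v in range(60,160,3)])
P=np.array([.5345,.040,.151]);print(proj(c,P+[0,.032,0]),proj(c,P+[0,.0285,0]),proj(c,P-[0,.032,0]))
```

```text
[75, 0, 5, 9, 31] [357.5 203.1] ((357.0, 204.0), 4.472236156463623)
[23, 28, 24, 25, 255] [314.4 244. ] ((313.8691711425781, 240.74766540527344), 13.066649436950684)
[313.73255042 240.11216916] [314.28936689 242.77429956] [314.03636364 227.17681809]
[(366, 75), (368, 74), (370, 73), (372, 74), (374, 69), (376, 56), (378, 162), (380, 221), (382, 164), (384, 167), (386, 167), (388, 168), (390, 168), (392, 179), (394, 147), (396, 177), (398, 177), (400, 176), (402, 176)]
[(60, 156), (63, 155), (66, 153), (69, 153), (72, 157), (75, 155), (78, 155), (81, 154), (84, 133), (87, 122), (90, 165), (93, 153), (96, 154), (99, 151), (102, 162), (105, 153), (108, 156), (111, 155), (114, 155), (117, 154), (120, 154), (123, 156), (126, 157), (129, 156), (132, 156), (135, 154), (138, 156), (141, 151), (144, 150), (147, 151), (150, 152), (153, 152), (156, 153), (159, 149)]
[323.79923244  86.48483271] [323.85200113  92.76883626] [324.54136987 174.77124425]
```

Call:
play_rows(claw=[0.5,0.5,0.5,0.5,0.5,0.5], delta_pos=[[0.037,0,0.0335],[0.037,0,0.0335],[0.037,0,0.0335],[0.037,0,0.0335],[0,0,0],[0,0,0]], delta_rot=[[0,0,0],[0,0,0],[0,0,0],[0,0,0],[0,0,0],[0,0,0]])

```text
time: 19.3
ee_pos: [0.5349, 0.0268, 0.192]
eef_rot: [0.648, 0.644, -0.286, 0.288]
ft_force: [0.7, 0.1, -0.9]
width: 0.0631
grip_force: 30.0
```

Call:
play_rows(claw=[0.5,0.5,0.5,0.5,0.5], delta_pos=[[0.018,0,0.017],[0.018,0,0.017],[0.015,0,0.013],[0,0,0],[0,0,0]], delta_rot=[[0,0,0],[0,0,0],[0,0,0],[0,0,0],[0,0,0]])

```text
time: 19.8
ee_pos: [0.535, 0.0267, 0.1783]
eef_rot: [0.648, 0.644, -0.286, 0.288]
ft_force: [0.7, 0.6, -1.4]
width: 0.0631
grip_force: 30.0
```

Free so far, with about 11 mm left. I continue in small steps.

Call:
play_rows(claw=[0.5,0.5,0.5,0.5], delta_pos=[[0.011,0,0.01],[0.011,0,0.01],[0,0,0],[0,0,0]], delta_rot=[[0,0,0],[0,0,0],[0,0,0],[0,0,0]])

```text
time: 20.2
ee_pos: [0.535, 0.0267, 0.1724]
eef_rot: [0.648, 0.644, -0.286, 0.288]
ft_force: [0.1, -0.1, -2.0]
width: 0.0629
grip_force: 30.0
```

Call:
play_rows(claw=[0.5,0.5,0.5], delta_pos=[[0.0075,0,0.0065],[0,0,0],[0,0,0]], delta_rot=[[0,0,0],[0,0,0],[0,0,0]])

```text
time: 20.5
ee_pos: [0.5351, 0.0268, 0.1704]
eef_rot: [0.648, 0.644, -0.286, 0.288]
ft_force: [-0.0, 0.4, -1.1]
width: 0.0631
grip_force: 30.0
```

Call:
play_rows(claw=[0.5,0.5,0.5], delta_pos=[[0.0055,0,0.005],[0,0,0],[0,0,0]], delta_rot=[[0,0,0],[0,0,0],[0,0,0]])

```text
time: 20.8
ee_pos: [0.5351, 0.0268, 0.1689]
eef_rot: [0.648, 0.644, -0.286, 0.288]
ft_force: [-0.7, -0.1, -2.0]
width: 0.063
grip_force: 30.0
```

Call:
play_rows(claw=[0.5,0.5,0.5], delta_pos=[[0.004,0,0.0035],[0,0,0],[0,0,0]], delta_rot=[[0,0,0],[0,0,0],[0,0,0]])

```text
time: 21.1
ee_pos: [0.5352, 0.0268, 0.168]
eef_rot: [0.648, 0.644, -0.286, 0.288]
ft_force: [0.1, 0.8, 0.5]
width: 0.0631
grip_force: 30.0
```

Call:
play_rows(claw=[0.5,0.5,0.5], delta_pos=[[0.004,0,0.0035],[0,0,0],[0,0,0]], delta_rot=[[0,0,0],[0,0,0],[0,0,0]])

```text
time: 21.4
ee_pos: [0.5354, 0.0264, 0.1677]
eef_rot: [0.648, 0.644, -0.286, 0.289]
ft_force: [-0.2, -0.7, 6.6]
width: 0.063
grip_force: 30.0
```

Call:
play_rows(claw=[0.5,0.5,0.5], delta_pos=[[0.004,0,0.0035],[0,0,0],[0,0,0]], delta_rot=[[0,0,0],[0,0,0],[0,0,0]])

```text
time: 21.7
ee_pos: [0.5354, 0.0262, 0.1674]
eef_rot: [0.648, 0.643, -0.286, 0.289]
ft_force: [-0.8, -0.9, 11.3]
width: 0.0628
grip_force: 30.0
```

Call:
play_rows(claw=[0.5,0.5,0.5,0.5], delta_pos=[[-0.004,0,-0.0035],[0,0,0],[0,0,0],[0,0,0]], delta_rot=[[0,0,0],[0,0,0],[0,0,0],[0,0,0]], squeeze=8)

```text
time: 22.1
ee_pos: [0.5353, 0.0268, 0.1672]
eef_rot: [0.648, 0.644, -0.286, 0.288]
ft_force: [-2.0, 0.0, 5.4]
width: 0.0634
grip_force: 8.0
```

Call:
play_rows(claw=[0.2,0.1,0,0,0], delta_pos=[[0,0,0],[0,0,0],[0,0,0],[0,0,0],[0,0,0]], delta_rot=[[0,0,0],[0,0,0],[0,0,0],[0,0,0],[0,0,0]])

```text
time: 22.6
ee_pos: [0.5351, 0.0268, 0.1667]
eef_rot: [0.648, 0.644, -0.286, 0.288]
ft_force: [0.1, -0.5, -0.4]
width: 0.0856
grip_force: 0.0
```

Run:
```python
from bench import r
from h import *
s=r.read_state();print(s["ee_pos"],s["width"],s["ft_force"])
o=snap(r,("scene","top","wrist"),"s");c=o["scene"];t=o["top"];w=o["wrist"]
p=t["pixels"][200:280,280:360];hsv=cv2.cvtColor(p,cv2.COLOR_RGB2HSV);m=((hsv[:,:,1]<45)&(hsv[:,:,2]>185)).astype(np.uint8)
n,l,st,ce=cv2.connectedComponentsWithStats(m);i=1+np.argmax(st[1:,4]);pts=(np.argwhere(l==i)[:,::-1]+[280,200]).astype(np.float32);print("top rim",cv2.minEnclosingCircle(pts),st[i])
for P in([.5345,.040,.201],[.5345,.040,.106]): print(proj(t,P),proj(c,P))
g=w["pixels"].astype(int)
for u in(320,327):
    d=np.diff([g[v,u].sum()//3 for v in range(0,410)]);print(u,[(int(v),int(d[v])) for v in np.where(abs(d)>12)[0]])
F=np.array([.5348,.0405,0])
for z in(.101,.106,.151,.201):
  print(z,"near/far outer",proj(w,F+[0,.032,z]).round(1),proj(w,F+[0,-.032,z]).round(1))
```

```text
[0.53505795 0.02680056 0.16667634] 0.0856413673489306 [ 0.09617283 -0.48571736 -0.3800823 ]
top rim ((313.6538391113281, 241.96153259277344), 12.513405799865723) [ 24  30  22  25 240]
[314.48397713 242.13072265] [313.84034126 210.28105807]
[314.99169557 244.65674296] [312.92302045 238.71281262]
320 [(223, 24), (224, -29), (338, -87), (376, 54), (377, 100), (379, -44), (395, 36), (396, 37), (397, -62), (398, -13)]
327 [(224, -14), (338, -91), (376, 34), (377, 109), (379, -41), (395, 37), (396, 64), (397, -70), (398, -15)]
0.101 near/far outer [323.7 113.9] [324.5 198.2]
0.106 near/far outer [323.7 123.8] [324.6 206.4]
0.151 near/far outer [324.2 227.2] [324.9 288.4]
0.201 near/far outer [324.8 380.2] [325.5 399.1]
```

The rim rows match a fully seated third beaker: 377/397 measured against 380/399 expected for z = 0.201. I withdraw along the tool axis.

Call:
play_rows(claw=[0,0,0,0,0,0,0,0], delta_pos=[[0,0,-0.03],[0,0,-0.08],[0,0,-0.12],[0,0,-0.15],[0,0,-0.15],[0,0,-0.15],[0,0,0],[0,0,0]], delta_rot=[[0,0,0],[0,0,0],[0,0,0],[0,0,0],[0,0,0],[0,0,0],[0,0,0],[0,0,0]])

```text
time: 23.55
ee_pos: [0.535, 0.1288, 0.2584]
eef_rot: [0.648, 0.645, -0.285, 0.288]
ft_force: [0.2, 0.2, -0.7]
width: 0.0872
grip_force: 0.0
```

Run:
```python
from bench import r
from h import *
o=snap(r,("scene","top"),"u");c=o["scene"];t=o["top"]
p=t["pixels"][200:280,280:360];hsv=cv2.cvtColor(p,cv2.COLOR_RGB2HSV);m=((hsv[:,:,1]<45)&(hsv[:,:,2]>185)).astype(np.uint8)
n,l,st,ce=cv2.connectedComponentsWithStats(m);i=1+np.argmax(st[1:,4]);pts=(np.argwhere(l==i)[:,::-1]+[280,200]).astype(np.float32);print("top rim",cv2.minEnclosingCircle(pts),st[i])
g=c["pixels"].astype(float)
for v in range(204,270,4):
    f=g[v,296:334];q=np.where(f.max(1)>110,f.min(1)/np.maximum(f.max(1),1),0);k=np.where(q>.62)[0]+296;print(v,k.min() if len(k) else 0,k.max() if len(k) else 0)
# bystanders unchanged: compare with first top picture outside the arm
a=load("top","a")["pixels"].astype(int);d=np.abs(a-t["pixels"].astype(int)).sum(2)
for nm,(x,y) in dict(cup=(288,297),glass=(322,184),sauc=(372,196),tea=(451,191),purple=(468,233),sn=(216,294),gl=(172,268)).items(): print(nm,int((d[y-12:y+12,x-12:x+12]>90).sum()))
```

```text
top rim ((313.4510498046875, 242.26573181152344), 12.51531982421875) [ 21  30  25  25 287]
204 311 322
208 302 322
212 303 324
216 304 323
220 296 323
224 297 326
228 297 325
232 297 325
236 298 325
240 302 323
244 304 323
248 304 323
252 304 322
256 304 322
260 306 320
264 306 319
268 306 318
cup 0
glass 0
sauc 0
tea 0
purple 0
sn 521
gl 569
```

The stack is straight and the checked bystanders are unchanged. The two left-hand ones differ from the first picture, probably because the arm now covers them. I hand the job in.

```bash
python3 -c "
from bench import r
print(r.close_job())"
```

```text
the job is handed in; nothing more can be done
None
```

The three white beakers are nested in one straight stack on the cork mat, mouths up. I handed the job in at about 24 s. Contact forces while setting them in peaked at about 14 N, and no bystander I could check had moved; the near saucer stack and the left glass were probably hidden by the arm in the last top picture, so I couldn't check those two.

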